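# Clamp the stuck sample tin and lever its lid up

## Task

The lid of the sample tin standing in the bench clamp is stuck: first work the clamp's trigger, squeeze after squeeze, until the jaws hold the tin firmly by themselves with the trigger let go, then push the blade of the lid lifter under the lid and, tilting the lifter over the edge of the tin, lever the lid up clear of its seat. Move the jaw only by the trigger and keep your fingers off the lid. Leave the tin upright in the tightened clamp with its lid raised, the lifter laid flat on the bench away from it, and the other things on the bench undisturbed.

Things in the scene. Friction and masses are not known exactly. Their poses are not given: they have to be found in the camera images.
- clamp: One-hand bar clamp on its side, bolted to a blue plate fixed to the bench. Origin: plate's underside, below the axis of a gripped tin. x along the steel bar, from fixed to moving jaw; y from the tin to the housing, handle and trigger; z up. In mm: plate x -105..95, y -58..54, top z 8; black housing x -96..-50, y 38..90, to z 62; fixed jaw x -65..-33, y -24..44, to z 54. Side y<0 is open.
- handle_grip (a point): Middle of the clamp's fixed black handle, at clamp x -86, y 132, z 39 mm. The handle is 18 mm thick (clamp x -95..-77), y 86..153, z 23..55 mm, free all round from y 95 outwards. When squeezing, one finger bears on its outer face (clamp x -95), the other on the trigger.
- trigger_pad (a point): Middle of the orange trigger bar where it is squeezed, at clamp x -52, y 132, z 39 mm when released. The bar is 10 mm thick along clamp x, 28 mm high, y 86..146. Handle and trigger measure 48 mm over their outer faces when released, about 30 mm when squeezed home; only the trigger moves, towards the handle.
- trigger (a joint): Trigger angle about an upright pivot at clamp x -52, y 62 mm: 0 released, 0.26 rad squeezed home (18 mm at trigger_pad). A spring (3 to 4 N there) returns it when let go fully; only then does the pawl catch the next tooth. A full squeeze draws the jaw in 4.5 mm (the first 1 to 6) and it stays: 14 N at trigger_pad with the jaw free, 17 to 23 N to tighten. With 20 N it stalls at 0.18 to 0.24 once the jaw is tight.
- jaw: Steel bar with the black moving jaw; slides along clamp x. Origin: where the axis of a 73 mm tin just touching its V pad would be; its x in the clamp frame is 10 to 24 mm at the start and falls with each squeeze. At 0 the tin just touches both jaws; below 0 the pad is pressed, 4 N per mm: -1 mm is loose, firm from about -3.5 mm, the most is -7. A brake holds it. Black jaw: from there x 50..68, y -20..62, z 20..54 mm.
- pad: Orange V-grooved pad of the moving jaw, springy along clamp x (7 mm at most); it touches the tin 24 to 50 mm above the bench. Same origin as the jaw when not pressed.
- tin: Sample tin standing on the clamp's plate between the jaws, bare metal with a white paper label, 73 mm across, 74 mm high without its lid, 0.3 to 0.6 kg. Origin: centre of its underside; z up. At the start it stands loose, a few mm from both jaws. Its flat top is 82 mm above the bench.
- lid: The tin's brass-coloured press-in lid: a disc 64 mm across, 4 mm thick, on a plug 32 mm across. Origin: centre of the plug's underside, 74 mm above the tin's origin when seated. Under the disc is an open slot 5 mm high all round, 16 mm deep from the disc's edge, 20.5 mm from the tin's edge. The lid rises straight up, 9 mm at most, against about 18 N of friction, and stays where it is left.
- lifter: Lid lifter, 171 mm long, 0.1 kg: red flat-sided handle (86 mm long, 22 wide, 24 high) and, in line with it, a straight flat steel blade (85 mm long, 14 wide, 3 thick). Origin: centre of the handle's underside, x towards the blade's tip, z up. Blade: x 43..128, z 10.5..13.5 mm. It starts flat on the bench, to the left or right of the clamp, its blade pointing away to the left (+y).
- lifter_tip (a point): Tip of the lifter's blade, on its centre line: x 128, z 12 mm in the lifter's frame.
- spatula: Bystander: spatula, white handle and steel blade, 240 mm long, lying on the bench; origin under its middle, x towards the blade.
- brush: Bystander: brush with a wooden handle, 190 mm long, lying on the bench; origin under its middle, x towards the bristles.
- dish: Bystander: flat clear dish with yellow contents, 92 mm across, 15 mm high, on the bench near clamp x 110, y -120 mm; origin centre of its underside.
- jar: Bystander: small amber jar with a white cap, 44 mm across, 58 mm high, near clamp x -90, y -115 mm; origin centre of its underside.
- vial: Bystander: small glass bottle with a blue cap, 32 mm across, 65 mm high, beside the trigger near clamp x 45, y 135 mm; origin centre of its underside.
- beaker: Bystander: open glass beaker, 70 mm across, 90 mm high; origin centre of its underside.
- reagent: Bystander: amber bottle with a black cap, 68 mm across, 150 mm high; origin centre of its underside.
- spare_tin: Bystander: a second, shut tin with a blue band, 73 mm across, 83 mm high; origin centre of its underside.

How it is judged (in metres and radians):
On the way, in this order (a step that is already met when the one before it is completed fails the run):
1. the jaws grip the tin firmly (pad pressing it with more than 12 N) with the trigger let go and the lid still seated (contact force between pad and tin above 12 N and value of joint trigger below 0.05 rad and z of lid in the frame of tin below 0.0755 m), for 0.2 s.
2. the lid is raised more than 2 mm, pushed up by the tilted lifter (more than 0.15 rad), with the tin still held by the clamp (z of lid in the frame of tin above 0.076 m and contact force between lifter and lid above 0.3 N and angle between lifter's own z axis and vertical above 0.15 rad and contact force between pad and tin above 6 N), for 0.1 s.
At the end, for the whole second after the job is handed in: Lid more than 2 mm above its seat; pad pressing the tin with more than 8 N, trigger released; tin upright within 0.06 rad and still; lifter lying still on the bench (underside below 25 mm, tip below 30 mm), its handle more than 65 mm from the tin's axis (z of lid in the frame of tin above 0.076 m and contact force between pad and tin above 8 N and value of joint trigger below 0.05 rad and angle between tin's own z axis and vertical below 0.06 rad and height (world z) of lifter below 0.025 m and height (world z) of lifter_tip below 0.03 m and linear speed of each of lifter, tin below 0.02 m/s and horizontal distance between lifter and tin above 0.065 m); the robot touches nothing.
It fails at once if the fingers or the lifter push the moving jaw (contact force between any of the fingers, lifter and jaw above 3 N).
It fails at once if the fingers touch the lid (contact force between the fingers and lid above 1 N).
It fails at once if the tin is tipped (angle between tin's own z axis and vertical above 0.2 rad).
It fails at once if another thing on the bench is moved by more than 25 mm or knocked over (distance of any of spatula, brush, dish, jar, vial, beaker, reagent, spare_tin from where it was at the start of the episode above 0.025 m or angle between any of spatula, brush, dish, jar, vial, beaker, reagent, spare_tin's own z axis and vertical above 0.4 rad).
It also fails if it takes over 72 s, if anything falls off the work surface, if the arm or the gripper's body presses on something with over 40 N, if the wrist force passes 120 N, or if a joint passes its speed limit or range.

## Robot

A 7-joint arm with a two-finger parallel gripper is mounted at the origin on the work surface. World frame = base frame: x ahead of the robot, y to its left, z up, the work surface at z = 0. Lengths are in m, angles in degrees, forces in N, time in s.
With the tool pointing down it reaches from about 0.425 to 0.875 m from the base axis. Payload 4.7 kg.
Tool frame: the origin (TCP) lies on the mounting face of the last link; the fingertips stand 182 mm ahead of it and the grasp point (between the pads) lies 164 mm ahead of it; z points along the fingers, x is the direction in which the jaws open and shut, and the axes are right-handed (so a half turn about z gives the same grasp; the last joint's range is limited). The gripper opens to 87 mm and grips with 3 to 60 N. Pads are 19 mm wide; open, the fingers measure 117 mm over their backs; the gripper's body (75 mm by 190 mm) begins 51 mm behind the grasp point.
Start: joints at [-73.104, 18.392, -4.016, 83.108, 1.295, 78.541, -3.26], TCP at [0.18, 0.625, 0.405] pointing down, gripper open.
Joint ranges: [-163.93, 163.93], [-17.29, 119.83], [-79.2, 71.16], [3.27, 140.29], [-89.18, 269.18], [5.43, 117.66], [-154.24, 154.24]. Speed limits (degrees/s): [147.25, 147.25, 180, 180, 180, 180, 180].

## Interface

Orientations are given as [roll, pitch, yaw] about the fixed x, y, z axes, in that order (R = Rz(yaw) Ry(pitch) Rx(roll)).
In Python, from cell import status, cams, env, outline_of, landmark_of gives the robot as it stands. The module is installed in compiled form; this text tells all that it offers.
- The arm moves only by the tool jog_arm, never from a script. Its argument "rows" is a list of rows, each a list of 7 numbers: the closure, from 0 (fully open) to 1 (shut), then the shift along the tool's x, y, z in m, then the turn, a rotation vector about the tool's x, y, z in degrees. A call has 1 to 12 rows; each row shifts and turns the commanded pose from where the row before left it, along the tool's axes as they then stand; what a row does not reach is not made up. A row lasts 1/12 s, in which the tool goes at most 41.7 mm and 7.16 degrees, less where a joint would pass 70% of its speed; a pose out of reach is approached as far as the arm can. A call with a gripper value outside its range is refused whole. The fingers move at their own pace and stop on an object; "grip_force" is the grip in N (left out, the last holds). Time passes only in rows, so rows that do not move let the fingers close. It gives the time, the measured TCP pose, the force and the opening at its end, in the units of the state.
- status.get_obs(): the state, without advancing time (a new reading comes with each control period).
- cams.read_camera(name): name is "side" or "top" or "wrist"; returns (picture, depth): 480x640x3 uint8, red, green, blue; 480x640 float32, m along the optical axis (not along the pixel's ray), 0 where there is no reading.
- cams.camera_params(name): a dict with "vfov" (degrees; the focal length in pixels is half the picture's height over the tangent of half this angle, whatever the lens; pixels are square), "cx", "cy" (the principal point, pixels), "eye" and "attitude" of the camera in the world. Camera axes: x right, y up, looking along -z (the intrinsics and any distortion apply to the point x, -y, -z); pixel columns grow to the right and rows downward; lengths in m; the calibration is good to about 2 mm. A picture is of the moment at which its call begins: read the wrist's pose just before it. camera_params takes no time and is no camera call; for the wrist camera it gives the pose at the moment of the call.
- env.sign_off(): hands the job in, once; it reports no verdict.
Trained networks look in the newest picture that a camera, given by its name, has taken for a name from the list of things; names that differ only in an ending like _2 or _b are one class to them, and where a whole thing is asked for, a point or a joint stands for the part that bears it (a point fixed in the world has none). Each returns a list of dicts, best first, with "conf" (0 to 1); they miss things now and then, are a little off and sometimes report something else, mostly with a low value. They report only what shows in the picture. A call takes as long as a camera call.
- outline_of(camera, name): "pixels" (480x640 bool, what is visible of it) and "box" ([left, top, right, bottom] in pixels, round what is visible of it).
- landmark_of(camera, name): "position" ([row, column] in pixels: a listed point, or the origin of a listed thing).
The state is a dict: "time_s": time; "qpos": joint angles; "joint_velocities": joint speeds; "effort": joint torques, N m; "tool_pos": TCP position; "tool_rot": TCP orientation; "force": force on the tool from outside, world axes, zero at the start; "wrist_torque": the same for the moment, N m; "grip_width": finger opening in m.
Only numpy, scipy, OpenCV 4.12 (cv2) and the standard library are available. Lean on these libraries where they do the work, as an engineer would, in place of code of your own. Each camera call takes 0.05 s, during which the arm holds its last target. There are 200 camera calls.

## Working session

There is one attempt and no reset: what is moved stays moved. The work goes in short steps, Python scripts to look and compute and a tool call to move; the robot and the scene stay as the last step left them, time stands still between calls to the robot, and variables do not carry over. Pictures are saved under pics/ and viewed, about 8 in all and at most 12, crops included, and the job is handed in when it is done.

Besides the shell and the picture viewer there is one more tool, called after "Emit:" as name(argument=value, ...) on one line, values as JSON. jog_arm: Moves the arm, as the interface text tells. Its arguments: {"type":"object","properties":{"rows":{"type":"array"},"grip_force":{"type":"number"}},"required":["rows"]}

```bash
mkdir -p pics; cat > h.py <<'E'
import numpy as np, cv2
from scipy.spatial.transform import Rotation as R
from cell import status, cams, env, outline_of, landmark_of
def cam(n):
    p=cams.camera_params(n); p['f']=240/np.tan(np.radians(p['vfov'])/2); return p
def rot(a):
    a=np.array(a,float)
    return a if a.shape==(3,3) else R.from_euler('xyz',a,degrees=True).as_matrix()
def ray(p,r,c):
    d=np.array([(c-p['cx'])/p['f'],-(r-p['cy'])/p['f'],-1.]); return rot(p['attitude'])@d
def onz(p,r,c,z):
    d=ray(p,r,c); e=np.array(p['eye']); return e+d*(z-e[2])/d[2]
def dep(p,r,c,D): return np.array(p['eye'])+ray(p,r,c)*D
def cloud(p,D,mask=None):
    rr,cc=np.nonzero((D>0)&(mask if mask is not None else True))
    d=np.stack([(cc-p['cx'])/p['f'],-(rr-p['cy'])/p['f'],-np.ones(len(rr))],1)*D[rr,cc][:,None]
    return np.array(p['eye'])+d@rot(p['attitude']).T
E
python3 - <<'E'
from h import *
print(status.get_obs())
for n in ('top','side'):
    im,D=cams.read_camera(n); p=cam(n); print(n,p)
    cv2.imwrite(f'pics/{n}0.png',im[:,:,::-1])
    for t in ['clamp','handle_grip','trigger_pad','jaw','tin','lid','lifter','lifter_tip','vial','jar','dish','spatula','brush','beaker','reagent','spare_tin']:
        l=landmark_of(n,t)
        print(t,[(np.round(x['position'],1).tolist(),round(x['conf'],2),onz(p,*x['position'],{'handle_grip':.039,'trigger_pad':.039,'lid':.082,'lifter_tip':.012,'tin':.008}.get(t,0)).round(3).tolist()) for x in l[:2]])
E
```

```text
{'time_s': 0.0, 'qpos': array([-73.10222831,  18.43937703,  -4.01567873,  83.17490672,
         1.295217  ,  78.54014141,  -3.26295812]), 'joint_velocities': array([-0.09025146, -0.03775751, -0.02010895, -0.06397601, -0.01223762,
        0.09018011,  0.02334984]), 'effort': array([-6.06041613e-04, -4.91300261e+01, -4.04407466e-01, -3.12524629e+01,
       -6.38546515e-02,  4.41243604e-02,  2.04380799e-04]), 'tool_pos': array([0.18011876, 0.62433388, 0.40365756]), 'tool_rot': array([1.79994106e+02, 1.09169541e-01, 7.39091974e+01]), 'force': array([ 0.19528314, -0.12505586,  0.27533784]), 'wrist_torque': array([-0.00813157,  0.02613616, -0.00910824]), 'grip_width': 0.08720287102488572}
top {'vfov': 51.555493543876516, 'cx': 327.49677477053274, 'cy': 241.43909714636388, 'eye': array([0.40095531, 0.05347957, 1.19559539]), 'attitude': array([  8.44520206,  -0.49444312, -88.39808469]), 'f': np.float64(496.95632776117765)}
clamp [([234.4, 333.9], 0.61, [0.596, 0.033, 0.0])]
handle_grip [([278.2, 288.9], 0.83, [0.484, 0.136, 0.039])]
trigger_pad [([269.6, 291.0], 0.54, [0.504, 0.132, 0.039])]
[... 1327 characters left out ...]
, 0.72, [0.602, 0.04, 0.082])]
lifter [([383.6, 414.8], 0.88, [0.594, -0.393, 0.0]), ([205.9, 233.0], 0.59, [0.451, 0.373, 0.0])]
lifter_tip [([336.7, 381.0], 0.7, [0.589, -0.271, 0.012])]
vial [([362.3, 271.4], 0.71, [0.354, -0.232, 0.0]), ([225.7, 292.7], 0.64, [0.579, 0.204, 0.0])]
jar [([297.0, 333.4], 0.71, [0.556, -0.109, 0.0])]
dish [([260.8, 386.6], 0.72, [0.746, -0.041, 0.0])]
spatula [([204.8, 232.0], 0.94, [0.45, 0.38, 0.0])]
brush [([404.2, 350.9], 0.79, [0.457, -0.383, 0.0])]
beaker [([193.8, 322.0], 0.96, [0.734, 0.335, 0.0]), ([259.1, 322.3], 0.2, [0.593, 0.031, 0.0])]
reagent [([333.0, 429.4], 0.84, [0.7, -0.295, 0.0])]
spare_tin [([365.1, 269.7], 0.59, [0.349, -0.238, 0.0])]
```

```bash
python3 -c "
import cv2
a=cv2.imread('pics/top0.png')[130:370,150:560];b=cv2.imread('pics/side0.png')[170:440,200:470]
cv2.imwrite('pics/c0.png',cv2.resize(a,(800,468),interpolation=2));cv2.imwrite('pics/c1.png',cv2.resize(b,(600,600),interpolation=2))"
```

```text
(no output)
```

View pics/c0.png

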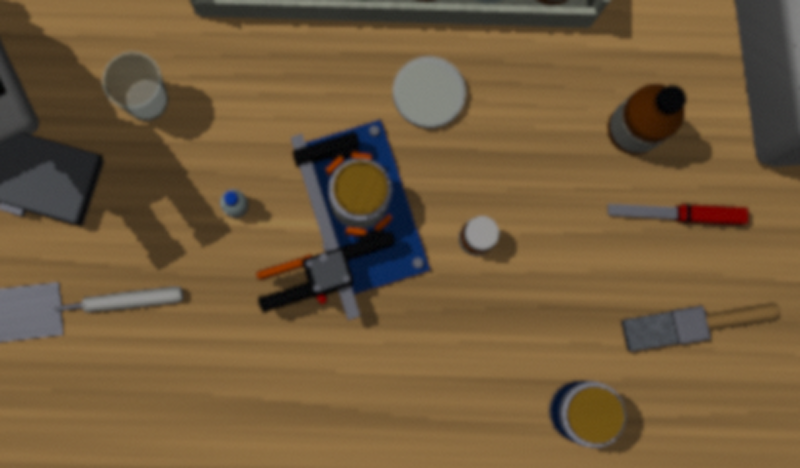

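View pics/c1.png

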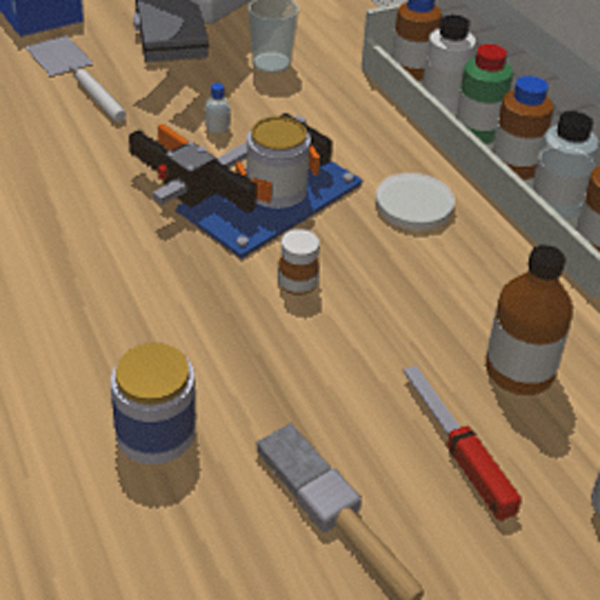

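The top view shows the clamp at about (360,195) in the crop, turned about 16°. The handle and trigger are at (280,285), and the jar and dish sit either side of the open approach. The lifter is on the right at (680,213) with its blade pointing to +y.

```bash
cat >> h.py <<'E'
def plan(pos,rpy,n=None,grip=0.,start=None,lin=.040,ang=7.0):
    "rows from current pose to the target"
    o=status.get_obs()
    p0,r0=(o['tool_pos'],o['tool_rot']) if start is None else start
    R0=rot(r0);R1=rot(rpy);rv=R.from_matrix(R0.T@R1).as_rotvec(degrees=True)
    d=np.array(pos)-p0
    k=max(int(np.ceil(max(np.linalg.norm(d)/lin,np.linalg.norm(rv)/ang))),1) if n is None else n
    rows=[]
    for i in range(k):
        A=R0@R.from_rotvec(rv*i/k,degrees=True).as_matrix()
        rows.append([grip]+(A.T@d/k).round(4).tolist()+(rv/k).round(2).tolist())
    print(k); print(str(rows).replace(' ',''))
def toolz(rpy): return rot(rpy)[:,2]
E
python3 - <<'E'
from h import *
o=status.get_obs();p=cam('wrist');T=rot(o['tool_rot'])
print(T.T@(p['eye']-o['tool_pos']),R.from_matrix(T.T@rot(p['attitude'])).as_euler('xyz',degrees=True),p['f'],p['cx'],p['cy'])
off=T.T@(p['eye']-o['tool_pos'])
A=rot([180,0,16.5]); tgt=np.array([.56,.07,.45])
print(A@off)
t=tgt-A@off; t[2]=.40
print(t); plan(t,[180,0,16.5])
E
```

```text
[-0.00078101 -0.07881407  0.01853477] [ 1.63291072e+02 -1.14934278e-04  1.63038587e-03] 331.077532055437 315.05441786121696 237.95855662595176
[-0.02313325  0.07534667 -0.01853477]
[ 0.58313325 -0.00534667  0.4       ]
19
[[0.0,-0.026,0.0296,0.0003,0.0,-0.0,3.02],[0.0,-0.0244,0.0309,0.0003,0.0,-0.0,3.02],[0.0,-0.0227,0.0321,0.0003,0.0,-0.0,3.02],[0.0,-0.021,0.0333,0.0003,0.0,-0.0,3.02],[0.0,-0.0192,0.0343,0.0003,0.0,-0.0,3.02],[0.0,-0.0174,0.0353,0.0003,0.0,-0.0,3.02],[0.0,-0.0155,0.0362,0.0003,0.0,-0.0,3.02],[0.0,-0.0136,0.0369,0.0003,0.0,-0.0,3.02],[0.0,-0.0116,0.0376,0.0003,0.0,-0.0,3.02],[0.0,-0.0096,0.0382,0.0003,0.0,-0.0,3.02],[0.0,-0.0076,0.0386,0.0003,0.0,-0.0,3.02],[0.0,-0.0055,0.039,0.0003,0.0,-0.0,3.02],[0.0,-0.0035,0.0392,0.0003,0.0,-0.0,3.02],[0.0,-0.0014,0.0393,0.0003,0.0,-0.0,3.02],[0.0,0.0007,0.0393,0.0003,0.0,-0.0,3.02],[0.0,0.0028,0.0393,0.0003,0.0,-0.0,3.02],[0.0,0.0048,0.0391,0.0003,0.0,-0.0,3.02],[0.0,0.0069,0.0387,0.0003,0.0,-0.0,3.02],[0.0,0.0089,0.0383,0.0002,0.0,-0.0,3.02]]
```

Emit:
jog_arm(rows=[[0,-0.026,0.03,0,0,0,3],[0,-0.024,0.031,0,0,0,3],[0,-0.023,0.032,0,0,0,3],[0,-0.021,0.033,0,0,0,3],[0,-0.019,0.034,0,0,0,3],[0,-0.017,0.035,0,0,0,3],[0,-0.016,0.036,0,0,0,3],[0,-0.014,0.037,0,0,0,3],[0,-0.012,0.038,0,0,0,3],[0,-0.01,0.038,0,0,0,3],[0,-0.008,0.038,0,0,0,3],[0,-0.006,0.039,0,0,0,3]])

```text
time_s: 2.7
tool_pos: [0.4338, 0.2247, 0.4052]
tool_rot: [-180.0, -0.1, 37.8]
force: [1.3, 0.8, -0.8]
grip_width: 0.0871
```

Emit:
jog_arm(rows=[[0,-0.004,0.039,0,0,0,3],[0,-0.001,0.039,0,0,0,3],[0,0.001,0.039,0,0,0,3],[0,0.003,0.039,0,0,0,3],[0,0,0,0,0,0,3],[0,0,0,0,0,0,3],[0,0,0,0,0,0,3.4],[0,0,0,0,0,0,0],[0,0,0,0,0,0,0]])

```text
time_s: 3.45
tool_pos: [0.5184, 0.0955, 0.4048]
tool_rot: [-180.0, -0.0, 16.6]
force: [0.8, -0.3, 0.3]
grip_width: 0.0868
```

```bash
python3 - <<'E'
from h import *
o=status.get_obs();print(o['time_s'],o['tool_pos'],o['tool_rot'])
p=cam('wrist');im,D=cams.read_camera('wrist');np.save('w1.npy',D)
cv2.imwrite('pics/w1.png',im[:,:,::-1])
for t,z in dict(clamp=0,handle_grip=.039,trigger_pad=.039,tin=.008,lid=.082,vial=0,jar=0).items():
    l=landmark_of('wrist',t); print(t,[(np.round(x['position'],1).tolist(),round(x['conf'],2),onz(p,*x['position'],z).round(4).tolist()) for x in l[:2]])
for t in ('lid','handle_grip','trigger_pad'):
    for x in outline_of('wrist',t)[:1]:
        c=cloud(p,D,x['pixels']);print(t,x['conf'],x['box'],x['pixels'].sum(),np.median(c,0),np.percentile(c,[2,98],axis=0).round(4).tolist())
# plate corners: points z~8mm blue
m=(im[:,:,2].astype(int)>im[:,:,0]+50)
c=cloud(p,D,m);c=c[(abs(c[:,2]-.008)<.006)&(np.hypot(c[:,0]-.6,c[:,1]-.03)<.16)]
print(len(c),c[:,2].mean(),cv2.minAreaRect(c[:,:2].astype(np.float32)*1000))
E
```

```text
3.45 [0.51844536 0.09548768 0.404847  ] [-1.79996494e+02 -1.09959216e-02  1.66115015e+01]
clamp []
handle_grip [([166.9, 277.0], 0.61, [0.4664, 0.1326, 0.039])]
trigger_pad [([167.3, 316.6], 0.69, [0.5056, 0.1438, 0.039])]
tin [([272.5, 366.0], 0.78, [0.6013, 0.037, 0.008])]
lid [([295.6, 374.7], 0.57, [0.5974, 0.0418, 0.082])]
vial [([145.4, 399.7], 0.61, [0.5893, 0.1907, 0.0])]
jar [([356.7, 299.1], 0.55, [0.5566, -0.109, -0.0])]
lid 0.79 [345.0, 271.6, 397.5, 315.5] 1935 [0.5928767  0.04277587 0.09000261] [[0.57, 0.0204, 0.0885], [0.6179, 0.0679, 0.0928]]
handle_grip 0.77 [239.0, 145.3, 460.6, 315.6] 12979 [0.53270707 0.07455139 0.04535768] [[0.4628, -0.0343, 0.0074], [0.6636, 0.1465, 0.0617]]
trigger_pad 0.96 [310.4, 151.5, 322.1, 220.9] 587 [0.50752464 0.13040177 0.05353474] [[0.4965, 0.0992, 0.0497], [0.5221, 0.1563, 0.0554]]
5536 0.005921540008181862 ((595.7476806640625, 32.5557861328125), (317.8435363769531, 292.42181396484375), 67.3066635131836)
```

View pics/w1.png

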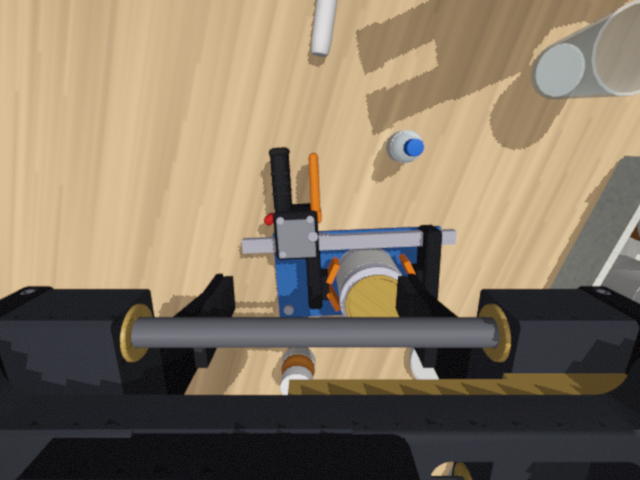

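The wrist view shows the handle at (280,180), the orange trigger at (315,185) and the bar along row 240. I'll fit the yaw and origin from depth.

```bash
python3 - <<'E'
from h import *
p=cam('wrist');D=np.load('w1.npy');im=cv2.imread('pics/w1.png').astype(int)
def reg(r0,r1,c0,c1,cond):
    m=np.zeros((480,640),bool);m[r0:r1,c0:c1]=True
    return cloud(p,D,m&cond)
b,g,r=im[...,0],im[...,1],im[...,2]
bar=reg(225,258,325,415,(abs(r-b)<25)&(r>100))
tr=reg(150,208,306,324,(r>b+80)&(r>150))
ha=reg(146,200,265,296,(r<60))
for n,c in (('bar',bar),('trig',tr),('hand',ha)):
    z=np.median(c[:,2]); c=c[abs(c[:,2]-z)<.004]
    l=cv2.fitLine(c[:,:2].astype(np.float32),cv2.DIST_HUBER,0,1e-4,1e-4).ravel()
    print(n,len(c),z,np.degrees(np.arctan(l[1]/l[0])),l[2:])
    for yaw in (14,15.5,17):
        Rz=R.from_euler('z',-yaw,degrees=True).as_matrix(); q=c@Rz.T
        print(yaw,np.percentile(q,[1,50,99],axis=0)[:,:2].round(4).tolist())
E
```

```text
bar 1358 0.04292208723398144 18.84177 [0.58280385 0.08538673]
14 [[0.5385, -0.076], [0.5864, -0.0576], [0.6337, -0.047]]
15.5 [[0.5365, -0.0911], [0.5846, -0.0728], [0.6321, -0.0633]]
17 [[0.5342, -0.1063], [0.5823, -0.0881], [0.63, -0.0796]]
trig 524 0.053450758699045364 -70.808426 [0.50678414 0.13182247]
14 [[0.5175, -0.0213], [0.5235, 0.0057], [0.5303, 0.031]]
15.5 [[0.518, -0.0351], [0.5235, -0.0081], [0.5297, 0.0173]]
17 [[0.518, -0.0489], [0.523, -0.0217], [0.5288, 0.0036]]
hand 867 0.054862369572177494 -71.1473 [0.4725166  0.12864287]
14 [[0.4801, -0.0144], [0.4896, 0.0106], [0.4987, 0.0345]]
15.5 [[0.4806, -0.0273], [0.4897, -0.0023], [0.4984, 0.0215]]
17 [[0.4805, -0.0401], [0.4896, -0.0151], [0.4979, 0.0087]]
```

```bash
python3 - <<'E'
from h import *
plan([.4776,.1327,.205],[180,0,19.0],n=8)
E
```

```text
8
[[0.0,-0.0036,-0.0059,0.025,-0.0,-0.0,-0.31],[0.0,-0.0035,-0.0059,0.025,-0.0,-0.0,-0.31],[0.0,-0.0035,-0.0059,0.025,-0.0,-0.0,-0.31],[0.0,-0.0035,-0.006,0.025,-0.0,-0.0,-0.31],[0.0,-0.0035,-0.006,0.025,-0.0,-0.0,-0.31],[0.0,-0.0034,-0.006,0.025,-0.0,-0.0,-0.31],[0.0,-0.0034,-0.006,0.025,-0.0,-0.0,-0.31],[0.0,-0.0034,-0.006,0.025,-0.0,-0.0,-0.31]]
```

Emit:
jog_arm(rows=[[0,-0.014,-0.024,0,0,0,-1.2],[0,-0.0136,-0.0237,0,0,0,-1.2],[0,0,0,0.03,0,0,0],[0,0,0,0.04,0,0,0],[0,0,0,0.04,0,0,0],[0,0,0,0.04,0,0,0],[0,0,0,0.03,0,0,0],[0,0,0,0.02,0,0,0],[0,0,0,0,0,0,0]], grip_force=22)

```text
time_s: 4.75
tool_pos: [0.4758, 0.1323, 0.2005]
tool_rot: [179.9, 0.5, 18.9]
force: [0.3, -0.8, -0.1]
grip_width: 0.0874
```

Emit:
jog_arm(rows=[[1,0,0,0,0,0,0],[1,0,0,0,0,0,0],[1,0,0,0,0,0,0],[1,0,0,0,0,0,0],[1,0,0,0,0,0,0],[1,0,0,0,0,0,0]])

```text
time_s: 5.25
tool_pos: [0.4793, 0.1335, 0.2061]
tool_rot: [-180.0, -0.3, 18.9]
force: [4.2, 1.7, -1.1]
grip_width: 0.0549
```

Emit:
jog_arm(rows=[[1,0,0,0,0,0,0],[1,0,0,0,0,0,0],[1,0,0,0,0,0,0],[1,0,0,0,0,0,0]])

```text
time_s: 5.58
tool_pos: [0.478, 0.133, 0.206]
tool_rot: [-179.9, 0.1, 18.9]
force: [-3.3, -1.5, 11.5]
grip_width: 0.0318
```

Emit:
jog_arm(rows=[[1,0,0,0,0,0,0],[1,0,0,0,0,0,0],[1,0,0,0,0,0,0]])

```text
time_s: 5.83
tool_pos: [0.4779, 0.133, 0.206]
tool_rot: [-179.9, 0.1, 18.9]
force: [-2.9, -1.3, 9.9]
grip_width: 0.0319
```

Emit:
jog_arm(rows=[[0.3,0,0,0,0,0,0],[0.3,0,0,0,0,0,0],[0.3,0,0,0,0,0,0],[0.3,0,0,0,0,0,0],[0.3,0,0,0,0,0,0],[0.3,0,0,0,0,0,0],[0.3,0,0,0,0,0,0],[0.3,0,0,0,0,0,0]])

```text
time_s: 6.5
tool_pos: [0.478, 0.1329, 0.2047]
tool_rot: [180.0, 0.0, 18.9]
force: [3.4, 3.7, 1.9]
grip_width: 0.0606
```

```bash
python3 - <<'E'
from h import *
im,D=cams.read_camera('wrist')
cv2.imwrite('pics/w2.png',im[:,:,::-1])
a=im[0:480,:,::-1]
s,_=cams.read_camera('side')
cv2.imwrite('pics/w2.png',np.hstack([a[:300,150:500],cv2.resize(s[190:340,220:390,::-1],(340,300))]))
E
```

```text
(no output)
```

View pics/w2.png

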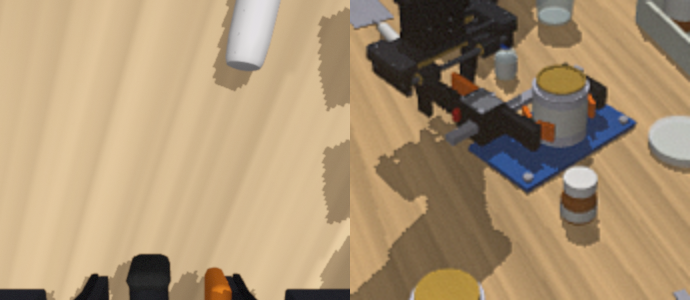

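The trigger finger is still close to the trigger at 60 mm opening, so I'll open wider to let it go completely and then go on with the squeezes.

Emit:
jog_arm(rows=[[0.1,0,0,0,0,0,0],[0.1,0,0,0,0,0,0],[0.1,0,0,0,0,0,0],[0.1,0,0,0,0,0,0],[0.1,0,0,0,0,0,0]])

```text
time_s: 7.02
tool_pos: [0.4773, 0.1324, 0.204]
tool_rot: [180.0, 0.2, 18.9]
force: [0.7, -0.3, 0.0]
grip_width: 0.0772
```

Emit:
jog_arm(rows=[[1,0,0,0,0,0,0],[1,0,0,0,0,0,0],[1,0,0,0,0,0,0],[1,0,0,0,0,0,0],[1,0,0,0,0,0,0],[1,0,0,0,0,0,0],[1,0,0,0,0,0,0],[1,0,0,0,0,0,0],[1,0,0,0,0,0,0],[1,0,0,0,0,0,0],[1,0,0,0,0,0,0]])

```text
time_s: 7.93
tool_pos: [0.4779, 0.1329, 0.2053]
tool_rot: [-180.0, 0.1, 18.9]
force: [-1.2, 0.4, 5.0]
grip_width: 0.0322
```

Emit:
jog_arm(rows=[[0.1,0,0,0,0,0,0],[0.1,0,0,0,0,0,0],[0.1,0,0,0,0,0,0],[0.1,0,0,0,0,0,0],[0.1,0,0,0,0,0,0],[0.1,0,0,0,0,0,0],[0.1,0,0,0,0,0,0],[0.1,0,0,0,0,0,0],[0.1,0,0,0,0,0,0],[0.1,0,0,0,0,0,0],[0.1,0,0,0,0,0,0]])

```text
time_s: 8.85
tool_pos: [0.4778, 0.1326, 0.2044]
tool_rot: [180.0, 0.1, 18.9]
force: [-0.2, 0.0, -0.1]
grip_width: 0.0783
```

Emit:
jog_arm(rows=[[1,0,0,0,0,0,0],[1,0,0,0,0,0,0],[1,0,0,0,0,0,0],[1,0,0,0,0,0,0],[1,0,0,0,0,0,0],[1,0,0,0,0,0,0],[1,0,0,0,0,0,0],[1,0,0,0,0,0,0],[1,0,0,0,0,0,0],[1,0,0,0,0,0,0],[1,0,0,0,0,0,0]])

```text
time_s: 9.77
tool_pos: [0.4779, 0.1329, 0.2053]
tool_rot: [-180.0, 0.1, 18.9]
force: [0.1, -0.3, 4.2]
grip_width: 0.0319
```

Emit:
jog_arm(rows=[[0.1,0,0,0,0,0,0],[0.1,0,0,0,0,0,0],[0.1,0,0,0,0,0,0],[0.1,0,0,0,0,0,0],[0.1,0,0,0,0,0,0],[0.1,0,0,0,0,0,0],[0.1,0,0,0,0,0,0],[0.1,0,0,0,0,0,0],[0.1,0,0,0,0,0,0],[0.1,0,0,0,0,0,0],[0.1,0,0,0,0,0,0]])

```text
time_s: 10.68
tool_pos: [0.4778, 0.1326, 0.2044]
tool_rot: [180.0, 0.1, 18.9]
force: [-0.2, 0.4, -0.8]
grip_width: 0.0779
```

```bash
python3 - <<'E'
from h import *
im,_=cams.read_camera('top')
cv2.imwrite('pics/t2.png',np.hstack([cv2.resize(x[160:300,260:400],(560,560),interpolation=2)[:, :390] for x in (cv2.imread('pics/top0.png'),im[:,:,::-1])]))
E
```

```text
(no output)
```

View pics/t2.png

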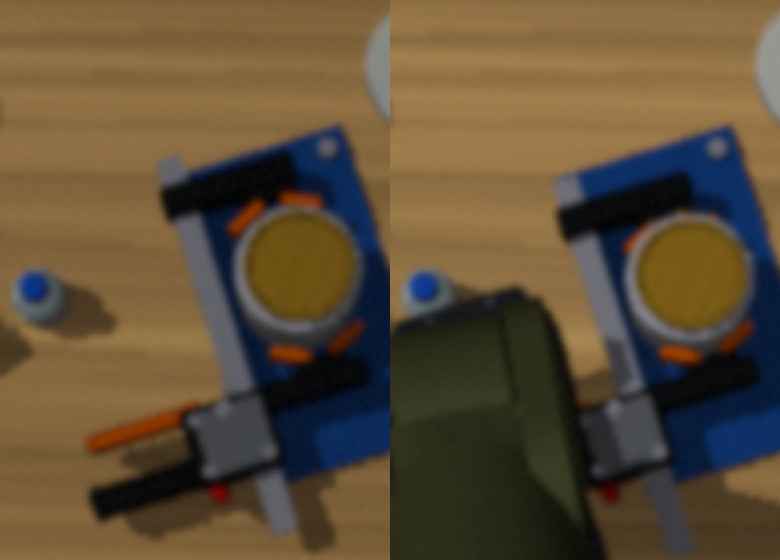

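The jaw has come in about 11 mm and its pad now meets the tin. I'll keep squeezing.

Emit:
jog_arm(rows=[[1,0,0,0,0,0,0],[1,0,0,0,0,0,0],[1,0,0,0,0,0,0],[1,0,0,0,0,0,0],[1,0,0,0,0,0,0],[1,0,0,0,0,0,0],[1,0,0,0,0,0,0],[1,0,0,0,0,0,0],[1,0,0,0,0,0,0],[1,0,0,0,0,0,0],[1,0,0,0,0,0,0]])

```text
time_s: 11.65
tool_pos: [0.4787, 0.1332, 0.2054]
tool_rot: [-180.0, -0.1, 18.9]
force: [4.4, 2.0, 1.9]
grip_width: 0.0347
```

Emit:
jog_arm(rows=[[0.1,0,0,0,0,0,0],[0.1,0,0,0,0,0,0],[0.1,0,0,0,0,0,0],[0.1,0,0,0,0,0,0],[0.1,0,0,0,0,0,0],[0.1,0,0,0,0,0,0],[0.1,0,0,0,0,0,0],[0.1,0,0,0,0,0,0],[0.1,0,0,0,0,0,0],[0.1,0,0,0,0,0,0],[0.1,0,0,0,0,0,0]])

```text
time_s: 12.57
tool_pos: [0.4778, 0.1328, 0.2045]
tool_rot: [180.0, 0.1, 18.9]
force: [-0.5, -0.0, -0.2]
grip_width: 0.0777
```

Emit:
jog_arm(rows=[[1,0,0,0,0,0,0],[1,0,0,0,0,0,0],[1,0,0,0,0,0,0],[1,0,0,0,0,0,0],[1,0,0,0,0,0,0],[1,0,0,0,0,0,0],[1,0,0,0,0,0,0],[1,0,0,0,0,0,0],[1,0,0,0,0,0,0],[1,0,0,0,0,0,0],[1,0,0,0,0,0,0]])

```text
time_s: 13.48
tool_pos: [0.4785, 0.133, 0.2052]
tool_rot: [180.0, -0.1, 18.9]
force: [3.9, 0.5, 2.5]
grip_width: 0.0338
```

Emit:
jog_arm(rows=[[0.1,0,0,0,0,0,0],[0.1,0,0,0,0,0,0],[0.1,0,0,0,0,0,0],[0.1,0,0,0,0,0,0],[0.1,0,0,0,0,0,0],[0.1,0,0,0,0,0,0],[0.1,0,0,0,0,0,0],[0.1,0,0,0,0,0,0],[0.1,0,0,0,0,0,0],[0.1,0,0,0,0,0,0],[0.1,0,0,0,0,0,0]])

```text
time_s: 14.4
tool_pos: [0.4777, 0.1329, 0.2045]
tool_rot: [180.0, 0.1, 18.9]
force: [-0.4, 0.5, -0.1]
grip_width: 0.0778
```

Emit:
jog_arm(rows=[[1,0,0,0,0,0,0],[1,0,0,0,0,0,0],[1,0,0,0,0,0,0],[1,0,0,0,0,0,0],[1,0,0,0,0,0,0],[1,0,0,0,0,0,0],[1,0,0,0,0,0,0],[1,0,0,0,0,0,0],[1,0,0,0,0,0,0],[1,0,0,0,0,0,0],[1,0,0,0,0,0,0]], grip_force=25)

```text
time_s: 15.32
tool_pos: [0.4782, 0.1328, 0.2052]
tool_rot: [-180.0, -0.0, 18.9]
force: [1.5, -1.6, 5.0]
grip_width: 0.0327
```

Emit:
jog_arm(rows=[[0.1,0,0,0,0,0,0],[0.1,0,0,0,0,0,0],[0.1,0,0,0,0,0,0],[0.1,0,0,0,0,0,0],[0.1,0,0,0,0,0,0],[0.1,0,0,0,0,0,0],[0.1,0,0,0,0,0,0],[0.1,0,0,0,0,0,0],[0.1,0,0,0,0,0,0],[0.1,0,0,0,0,0,0],[0.1,0,0,0,0,0,0]])

```text
time_s: 16.23
tool_pos: [0.4777, 0.1328, 0.2044]
tool_rot: [180.0, 0.1, 18.9]
force: [0.1, 0.2, 0.7]
grip_width: 0.0779
```

Emit:
jog_arm(rows=[[1,0,0,0,0,0,0],[1,0,0,0,0,0,0],[1,0,0,0,0,0,0],[1,0,0,0,0,0,0],[1,0,0,0,0,0,0],[1,0,0,0,0,0,0],[1,0,0,0,0,0,0],[1,0,0,0,0,0,0],[1,0,0,0,0,0,0],[1,0,0,0,0,0,0],[1,0,0,0,0,0,0]])

```text
time_s: 17.15
tool_pos: [0.4794, 0.1335, 0.2055]
tool_rot: [180.0, -0.3, 18.9]
force: [5.1, 1.8, -2.1]
grip_width: 0.0374
```

Emit:
jog_arm(rows=[[0,0,0,0,0,0,0],[0,0,0,0,0,0,0],[0,0,0,0,0,0,0],[0,0,0,0,0,0,0],[0,0,0,0,0,0,0],[0,0,0,0,0,0,0],[0,0,0,0,0,0,0],[0,0,0,0,0,0,0],[0,0,0,0,0,0,0],[0,0,0,0,0,0,0],[0,0,0,0,0,0,0],[0,0,0,0,0,0,0]])

```text
time_s: 18.15
tool_pos: [0.478, 0.133, 0.2047]
tool_rot: [-180.0, 0.0, 18.9]
force: [0.2, -0.7, 0.1]
grip_width: 0.0866
```

The last squeeze stalled early, at 37 mm. I'll lift away and measure the jaw.

Emit:
jog_arm(rows=[[0,0,0,-0.03,0,0,0],[0,0,0,-0.04,0,0,0],[0,0,0,-0.04,0,0,0],[0,0,0,-0.04,0,0,0],[0,0.01,0.01,-0.03,0,0,0],[0,0.01,0.02,-0.02,0,0,0],[0,0.01,0.02,0,0,0,0],[0,0,0,0,0,0,0],[0,0,0,0,0,0,0]])

```text
time_s: 18.9
tool_pos: [0.523, 0.0943, 0.4048]
tool_rot: [180.0, -0.0, 18.8]
force: [-0.3, 0.1, 0.2]
grip_width: 0.0875
```

```bash
python3 - <<'E'
from h import *
o=status.get_obs();print(o['tool_pos'],o['tool_rot'])
p=cam('wrist');im,D=cams.read_camera('wrist')
cv2.imwrite('pics/w3.png',im[:,:,::-1])
q=[.5951,.0357,0];A=R.from_euler('z',19,degrees=True).as_matrix()
c=cloud(p,D);rr,cc=np.nonzero(D>0)
k=(c-q)@A; col=im[rr,cc].astype(int)
dark=(col.max(1)<70)
m=dark&(k[:,1]>-15e-3)&(k[:,1]<.055)&(k[:,2]>.04)&(k[:,2]<.058)&(k[:,0]>.02)&(k[:,0]<.1)
print('movjaw x',np.percentile(k[m,0],[1,5,50,95,99]).round(4),m.sum())
m=dark&(k[:,1]>-15e-3)&(k[:,1]<.035)&(k[:,2]>.04)&(k[:,2]<.058)&(k[:,0]>-.08)&(k[:,0]<-.02)
print('fixjaw x',np.percentile(k[m,0],[1,5,50,95,99]).round(4),m.sum())
m=(col[:,0]>col[:,2]+80)&(k[:,2]>.045)&(k[:,1]>.09)
print('trig x',np.percentile(k[m,0],[1,50,99]).round(4),m.sum())
m=(k[:,2]>.078)&(k[:,2]<.1)&(np.hypot(k[:,0],k[:,1])<.06)
print('top of tin/lid',np.median(k[m],0),cv2.minEnclosingCircle((k[m][:,:2]*1000).astype(np.float32)))
img=cv2.resize(im[130:330,220:480,::-1],(780,600),interpolation=2);cv2.imwrite('pics/w3c.png',img)
for t,z in dict(tin=.008,lid=.082).items():
    l=landmark_of('wrist',t); print(t,[(round(x['conf'],2),onz(p,*x['position'],z).round(4).tolist()) for x in l[:1]])
E
```

```text
[0.52302725 0.09429768 0.40482655] [ 1.79987623e+02 -9.11942530e-04  1.87633454e+01]
movjaw x [0.0414 0.0434 0.049  0.0581 0.0591] 627
fixjaw x [-0.0647 -0.0637 -0.055  -0.0441 -0.0424] 751
trig x [-0.0978 -0.0539 -0.0009] 849
top of tin/lid [-0.00188325  0.01097431  0.08972792] ((0.15945205092430115, 1.553963541984558), 36.51247024536133)
tin [(0.9, [0.5933, 0.0343, 0.008])]
lid [(0.83, [0.5946, 0.0371, 0.082])]
```

View pics/w3c.png

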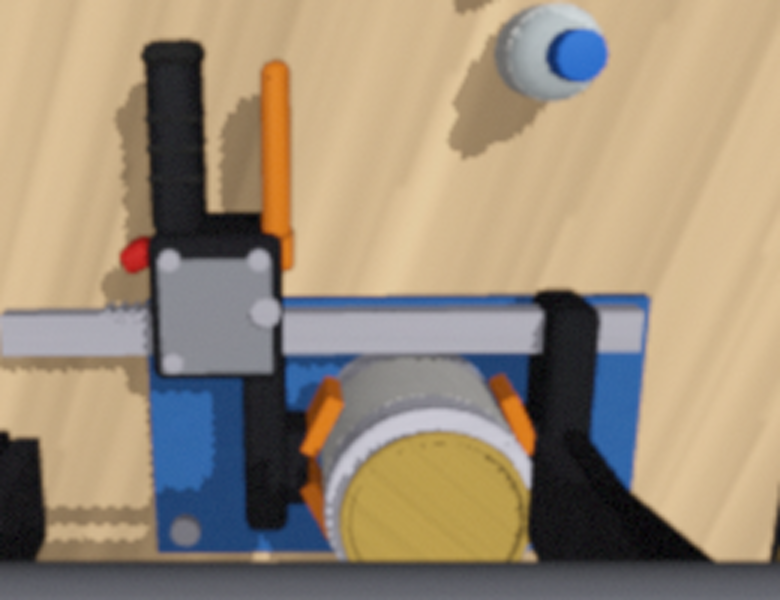

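The jaw now sits at about x = -6 to -7 mm, so it is fully tight, and the trigger is released. The tin fits a 36.5 mm circle centred at clamp (0, 1.5). Next is the lifter.

```bash
python3 - <<'E'
from h import *
plan([.594,-.37,.38],[180,0,0],n=12)
E
```

```text
12
[[0.0,-0.007,0.0387,0.002,-0.0,0.01,1.58],[0.0,-0.0059,0.0389,0.002,-0.0,0.01,1.58],[0.0,-0.0048,0.039,0.002,-0.0,0.01,1.58],[0.0,-0.0037,0.0391,0.002,-0.0,0.01,1.58],[0.0,-0.0027,0.0392,0.002,-0.0,0.01,1.58],[0.0,-0.0016,0.0393,0.002,-0.0,0.01,1.58],[0.0,-0.0005,0.0393,0.002,-0.0,0.01,1.58],[0.0,0.0006,0.0393,0.002,-0.0,0.01,1.58],[0.0,0.0017,0.0393,0.002,-0.0,0.01,1.58],[0.0,0.0028,0.0392,0.002,-0.0,0.01,1.58],[0.0,0.0038,0.0391,0.002,-0.0,0.01,1.58],[0.0,0.0049,0.039,0.002,-0.0,0.01,1.58]]
```

Emit:
jog_arm(rows=[[0,-0.007,0.0385,0.002,0,0,1.6],[0,-0.006,0.039,0.002,0,0,1.6],[0,-0.005,0.039,0.002,0,0,1.6],[0,-0.004,0.039,0.002,0,0,1.6],[0,-0.003,0.039,0.002,0,0,1.6],[0,-0.002,0.039,0.002,0,0,1.6],[0,0,0.039,0.002,0,0,1.6],[0,0,0.039,0.002,0,0,1.6],[0,0.002,0.039,0.002,0,0,1.5],[0,0.003,0.039,0.002,0,0,1.5],[0,0.004,0.039,0.002,0,0,1.5],[0,0.005,0.039,0.002,0,0,1.5]])

```text
time_s: 20.05
tool_pos: [0.5934, -0.3696, 0.3795]
tool_rot: [-179.9, 0.0, 0.2]
force: [0.2, 0.6, 0.1]
grip_width: 0.0869
```

Emit:
jog_arm(rows=[[0,0,0,0,0,0,0],[0,0,0,0,0,0,0]])

```text
time_s: 20.22
tool_pos: [0.5916, -0.3715, 0.3788]
tool_rot: [180.0, 0.2, -0.1]
force: [0.1, 0.7, 0.1]
grip_width: 0.087
```

```bash
python3 - <<'E'
from h import *
o=status.get_obs();print(o['tool_pos'],o['tool_rot'])
p=cam('wrist');im,D=cams.read_camera('wrist');cv2.imwrite('pics/w4.png',im[:,:,::-1])
c=cloud(p,D);rr,cc=np.nonzero(D>0);col=im[rr,cc].astype(int)
red=(col[:,0]>col[:,1]+70)&(col[:,0]>col[:,2]+70)&(c[:,2]>.005)&(c[:,2]<.035)&(abs(c[:,0]-.594)<.06)&(c[:,1]<-.3)
print('red',red.sum(),np.median(c[red],0),cv2.minAreaRect((c[red][:,:2]*1000).astype(np.float32)))
for t,z in dict(lifter=0,lifter_tip=.012).items():
    for n in ('wrist',): print(t,[(np.round(x['position']),round(x['conf'],2),onz(p,*x['position'],z).round(4).tolist()) for x in landmark_of(n,t)[:2]])
for x in outline_of('wrist','lifter')[:1]:
    k=cloud(p,D,x['pixels']);k=k[k[:,2]>.006];print(x['conf'],x['box'],len(k),np.percentile(k,[1,99],axis=0).round(4))
    l=cv2.fitLine(k[:,:2].astype(np.float32),cv2.DIST_HUBER,0,1e-4,1e-4).ravel();print(np.degrees(np.arctan2(l[1],l[0])),l[2:])
E
```

```text
[ 0.59161564 -0.37153765  0.37882048] [ 1.79992278e+02  1.99795329e-01 -1.31227151e-01]
red 1401 [ 0.59245283 -0.3974106   0.02504665] ((592.4404907226562, -397.66925048828125), (84.92620849609375, 20.890146255493164), 88.66443634033203)
lifter [(array([238., 318.]), 0.77, [0.5932, -0.4021, 0.0])]
lifter_tip [(array([113., 318.]), 0.7, [0.5932, -0.269, 0.012])]
0.79 [306.9, 115.9, 328.5, 278.0] 2732 [[ 0.5826 -0.4374  0.0133]
 [ 0.6038 -0.273   0.0267]]
88.57188 [ 0.5939092  -0.35968027]
```

```bash
python3 - <<'E'
from h import *
plan([.5924,-.3977,.186],[180,0,-1.4],n=7)
E
```

```text
7
[[0.0,-0.0002,0.0044,0.0278,-0.02,-0.0,0.24],[0.0,-0.0002,0.0044,0.0278,-0.02,-0.0,0.24],[0.0,-0.0002,0.0044,0.0278,-0.02,-0.0,0.24],[0.0,-0.0002,0.0044,0.0278,-0.02,-0.0,0.24],[0.0,-0.0001,0.0044,0.0278,-0.02,-0.0,0.24],[0.0,-0.0001,0.0044,0.0278,-0.02,-0.0,0.24],[0.0,-0.0001,0.0044,0.0278,-0.02,-0.0,0.24]]
```

Emit:
jog_arm(rows=[[0,0,0.013,0.01,0,0,0.6],[0,0,0.013,0.03,0,0,0.6],[0,0,0,0.04,0,0,0],[0,0,0,0.04,0,0,0],[0,0,0,0.04,0,0,0],[0,0,0,0.01,0,0,0],[0,0,0,0,0,0,0],[0,0,0,0,0,0,0],[0,0,0,0,0,0,0]], grip_force=40)

```text
time_s: 21.17
tool_pos: [0.5937, -0.3962, 0.214]
tool_rot: [179.8, -0.2, -1.1]
force: [-0.1, -0.8, 0.4]
grip_width: 0.0867
```

Emit:
jog_arm(rows=[[0,-0.001,0.001,0.01,0,0,0],[0,0,0,0.01,0,0,0.2],[0,0,0,0.008,0,0,0],[0,0,0,0,0,0,0],[0,0,0,0,0,0,0]])

```text
time_s: 21.58
tool_pos: [0.5917, -0.3965, 0.1827]
tool_rot: [180.0, -0.0, -1.3]
force: [0.5, -1.2, 2.1]
grip_width: 0.087
```

Emit:
jog_arm(rows=[[1,0,0,0,0,0,0],[1,0,0,0,0,0,0],[1,0,0,0,0,0,0],[1,0,0,0,0,0,0],[1,0,0,0,0,0,0],[1,0,0,0,0,0,0],[1,0,0,0,0,0,0],[1,0,0,0,0,0,0],[1,0,0,0,0,0,0],[1,0,0,0,0,0,0],[1,0,0,0,0,0,0],[1,0,0,0,0,0,0]])

```text
time_s: 22.58
tool_pos: [0.5917, -0.3963, 0.1828]
tool_rot: [-180.0, -0.0, -1.3]
force: [1.6, 0.4, 1.8]
grip_width: 0.0218
```

Emit:
jog_arm(rows=[[1,0,0,0,0,0,0],[1,0,0,-0.005,0,0,0],[1,0,0,-0.015,0,0,0],[1,0,0,-0.03,0,0,0],[1,0,0,-0.035,0,0,0],[1,0,0,-0.035,0,0,0],[1,0,0,-0.02,0,0,0],[1,0,0,0,0,0,0],[1,0,0,0,0,0,0]])

```text
time_s: 23.33
tool_pos: [0.5915, -0.3967, 0.3251]
tool_rot: [179.9, -0.2, -1.3]
force: [-0.6, -0.1, -1.1]
grip_width: 0.0216
```

```bash
cat >> h.py <<'E'
def lift():
    "lifter pose in tool frame, from the wrist camera"
    o=status.get_obs();p=cam('wrist');im,D=cams.read_camera('wrist')
    T=rot(o['tool_rot'])
    for x in outline_of('wrist','lifter')[:1]:
        c=cloud(p,D,x['pixels']);k=(c-o['tool_pos'])@T
        k=k[(abs(k[:,0])<.02)&(k[:,2]<.2)&(k[:,2]>.14)&(k[:,1]<-.05)]
        print('lifter',x['conf'],len(k),'tip y',k[:,1].min())
        for a,b in ((-.06,-.05),(-.08,-.06),(-.1,-.08),(-.12,-.1),(-.14,-.12)):
            s=k[(k[:,1]>a)&(k[:,1]<b)]
            if len(s): print(a,len(s),np.median(s,0).round(4))
    print('tip net',[(x['conf'],((onz(p,*x['position'],o['tool_pos'][2]-.174)-o['tool_pos'])@T).round(4)) for x in landmark_of('wrist','lifter_tip')[:1]])
    return im
E
python3 - <<'E'
from h import *
o=status.get_obs();print(o['tool_pos'],o['tool_rot'])
im=lift();cv2.imwrite('pics/w5.png',im[:,:,::-1])
E
```

```text
[ 0.59154907 -0.39673745  0.32512733] [ 1.79923061e+02 -1.62754448e-01 -1.30125416e+00]
lifter 0.66 6314 tip y -0.12605987977303906
-0.06 681 [ 0.0005 -0.055   0.1679]
-0.08 1460 [ 0.0005 -0.0701  0.1679]
-0.1 1695 [ 0.0005 -0.0903  0.1679]
-0.12 1899 [ 0.0008 -0.1103  0.168 ]
-0.14 579 [ 0.0008 -0.1229  0.1679]
tip net [(0.67, array([ 0.0005, -0.129 ,  0.1738]))]
```

```bash
python3 - <<'E'
from h import *
plan([.6575,-.1455,.34],[180,0,19],n=9)
E
```

```text
9
[[0.0,0.0067,-0.028,-0.0021,-0.01,0.01,-2.25],[0.0,0.0078,-0.0277,-0.0021,-0.01,0.01,-2.25],[0.0,0.0089,-0.0273,-0.0021,-0.01,0.01,-2.25],[0.0,0.01,-0.027,-0.0021,-0.01,0.01,-2.25],[0.0,0.011,-0.0266,-0.0021,-0.01,0.01,-2.25],[0.0,0.0121,-0.0261,-0.0021,-0.01,0.01,-2.25],[0.0,0.0131,-0.0256,-0.0021,-0.01,0.01,-2.25],[0.0,0.0141,-0.0251,-0.0021,-0.01,0.01,-2.25],[0.0,0.0151,-0.0245,-0.0021,-0.01,0.01,-2.25]]
```

Emit:
jog_arm(rows=[[1,0,0,-0.03,0,0,0],[1,0.007,-0.028,0,0,0,-2.2],[1,0.008,-0.028,0,0,0,-2.3],[1,0.009,-0.027,0,0,0,-2.2],[1,0.01,-0.027,0,0,0,-2.3],[1,0.011,-0.027,0,0,0,-2.2],[1,0.012,-0.026,0,0,0,-2.3],[1,0.013,-0.026,0,0,0,-2.2],[1,0.014,-0.025,0,0,0,-2.3],[1,0.015,-0.024,0,0,0,-2.3],[1,0,0,0,0,0,0],[1,0,0,0,0,0,0]])

```text
time_s: 24.48
tool_pos: [0.6588, -0.1425, 0.3507]
tool_rot: [-179.9, 0.1, 19.3]
force: [-0.6, -0.8, -0.6]
grip_width: 0.0216
```

Emit:
jog_arm(rows=[[1,0,0,0.02,0,0,0],[1,0,0,0.035,0,0,0],[1,0,0,0.03,0,0,0],[1,0,0,0.01,0,0,0],[1,0,0,0,0,0,0],[1,0,0,0,0,0,0],[1,0,0,0,0,0,0],[1,0,0,0,0,0,0]])

```text
time_s: 25.15
tool_pos: [0.6591, -0.1467, 0.2601]
tool_rot: [179.9, -0.2, 19.0]
force: [-0.1, 0.1, -0.4]
grip_width: 0.022
```

```bash
python3 - <<'E'
from h import *
o=status.get_obs();print(o['tool_pos'],o['tool_rot'])
plan([.6575,-.1455,.2555],[180,0,19],n=1)
im=lift();cv2.imwrite('pics/w6.png',im[:,:,::-1])
T=rot(o['tool_rot']);p=cam('wrist')
q=np.array([.5951,.0357,0]);A=R.from_euler('z',19,degrees=True).as_matrix()
print('tip clamp',(o['tool_pos']+T@[.0006,-.1266,.1708]-q)@A)
m,D=cams.read_camera('wrist');c=(cloud(p,D)-q)@A
s=c[(np.hypot(c[:,0],c[:,1])<.06)&(c[:,2]>.07)&(c[:,2]<.1)]
print('tin',cv2.minEnclosingCircle((s[:,:2]*1000).astype(np.float32)),np.percentile(s[:,2],[5,25,50,75,95]).round(4))
l=s[np.hypot(s[:,0],s[:,1]-.0015)<.028];print('lid z',np.median(l[:,2]),'rim z',np.median(s[(np.hypot(s[:,0],s[:,1]-.0015)>.0335)][:,2]))
v,_=cams.read_camera('side')
cv2.imwrite('pics/v6.png',np.hstack([cv2.resize(v[180:330,260:410,::-1],(400,400),interpolation=2),cv2.resize(im[60:380,200:440,::-1],(300,400))]))
E
```

```text
[ 0.65909061 -0.14671134  0.26009487] [179.89584204  -0.18453052  18.98686957]
1
[[0.0,-0.0011,-0.0017,0.0046,0.1,-0.18,-0.01]]
lifter 0.56 6299 tip y -0.12624489170102438
-0.06 678 [ 0.0002 -0.055   0.1679]
-0.08 1470 [ 0.0002 -0.0702  0.1679]
-0.1 1694 [ 0.0002 -0.0903  0.1679]
-0.12 1880 [ 0.0006 -0.1104  0.1679]
-0.14 577 [ 0.0006 -0.1229  0.1679]
tip net [(0.78, array([-0.    , -0.1282,  0.1738]))]
tip clamp [ 0.00229675 -0.06701758  0.08906782]Traceback (most recent call last):
  File "<stdin>", line 10, in <module>
    return _quantile_unchecked(
        a, q, axis, out, overwrite_input, method, keepdims, weights)
    return _ureduce(a,
                    func=_quantile_ureduce_func,
    ...<5 lines>...
                    overwrite_input=overwrite_input,
                    method=method)
    r = func(a, **kwargs)
    result = _quantile(arr,
                       quantiles=q,
    ...<2 lines>...
                       out=out,
                       weights=wgt)
    slices_having_nans = np.isnan(arr[-1, ...])
                                  ~~~^^^^^^^^^
IndexError: index -1 is out of bounds for axis 0 with size 0
```

Emit:
jog_arm(rows=[[1,-0.001,0,0.0023,0,0,0],[1,-0.0011,0,0.0023,0,0,0],[1,0,0,0,0,0,0],[1,0,0,0,0,0,0]])

```text
time_s: 25.68
tool_pos: [0.6561, -0.1467, 0.2528]
tool_rot: [-180.0, 0.0, 19.0]
force: [0.1, -0.3, -2.0]
grip_width: 0.0218
```

Emit:
jog_arm(rows=[[1,0,0,0,0,0,0],[1,0,0,0,0,0,0]])

```text
time_s: 25.85
tool_pos: [0.6564, -0.1467, 0.2532]
tool_rot: [-180.0, -0.0, 19.0]
force: [-0.7, 0.2, -0.8]
grip_width: 0.0214
```

```bash
cat >> h.py <<'E'
def tip():
    o=status.get_obs();T=rot(o['tool_rot'])
    q=np.array([.5951,.0357,0]);A=R.from_euler('z',19,degrees=True).as_matrix()
    print('tip clamp mm',((o['tool_pos']+T@[.0006,-.1266,.1708]-q)@A*1000).round(2),'rot',o['tool_rot'].round(2),'F',(A.T@o['force']).round(1),'M',(A.T@o['wrist_torque']).round(2),o['time_s'])
E
python3 - <<'E'
from h import *
tip()
v,_=cams.read_camera('side')
cv2.imwrite('pics/v6.png',cv2.resize(v[190:290,290:400,::-1],(660,600),interpolation=2))
E
```

```text
tip clamp mm [ -0.85 -65.79  82.36] rot [-180.     -0.     19.01] F [-0.6  0.4 -0.8] M [-0.13  0.06 -0.02] 25.85
```

View pics/v6.png

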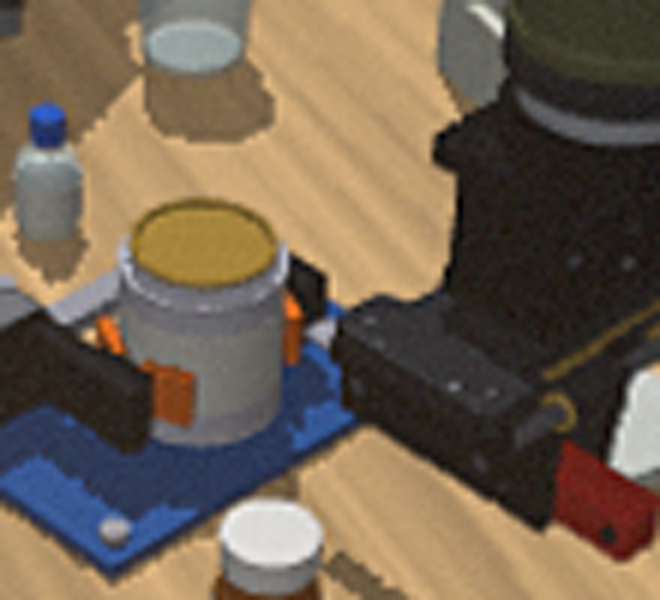

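Emit:
jog_arm(rows=[[1,0.0005,0,-0.001,0,0,0],[1,0.0005,0,-0.0012,0,0,0],[1,0,0,0,0,0,0],[1,0,0,0,0,0,0],[1,0,0,0,0,0,0],[1,0,0,0,0,0,0]])

```text
time_s: 26.4
tool_pos: [0.6573, -0.1463, 0.2553]
tool_rot: [-180.0, -0.0, 19.0]
force: [-0.8, -0.3, -0.8]
grip_width: 0.0219
```

```bash
python3 - <<'E'
from h import *
tip()
E
```

```text
tip clamp mm [  0.1  -65.73  84.55] rot [-180.     -0.     19.01] F [-0.9 -0.  -0.8] M [-0.16  0.1   0.  ] 26.4
```

Emit:
jog_arm(rows=[[1,0,-0.007,0,0,0,0],[1,0,-0.007,0,0,0,0],[1,0,-0.007,0,0,0,0],[1,0,-0.006,0,0,0,0],[1,0,0,0,0,0,0],[1,0,0,0,0,0,0],[1,0,0,0,0,0,0]])

```text
time_s: 26.98
tool_pos: [0.6485, -0.1208, 0.2555]
tool_rot: [180.0, -0.0, 19.0]
force: [0.4, -0.3, -0.9]
grip_width: 0.0219
```

```bash
python3 - <<'E'
from h import *
tip()
E
```

```text
tip clamp mm [  0.12 -38.86  84.65] rot [ 1.7998e+02 -1.0000e-02  1.9020e+01] F [ 0.3 -0.4 -0.9] M [-0.15  0.08 -0.04] 26.9833
```

Emit:
jog_arm(rows=[[1,0,-0.003,0,0,0,0],[1,0,-0.003,0,0,0,0],[1,0,-0.003,0,0,0,0],[1,0,-0.003,0,0,0,0],[1,0,0,0,0,0,0],[1,0,0,0,0,0,0],[1,0,0,0,0,0,0]])

```text
time_s: 27.57
tool_pos: [0.6446, -0.1095, 0.2554]
tool_rot: [180.0, -0.0, 19.0]
force: [-0.2, -0.8, -0.7]
grip_width: 0.022
```

```bash
python3 - <<'E'
from h import *
tip()
E
```

```text
tip clamp mm [  0.12 -26.82  84.61] rot [ 1.7999e+02 -1.0000e-02  1.9020e+01] F [-0.5 -0.7 -0.7] M [-0.1   0.05 -0.03] 27.5667
```

The tip is past the disc's edge with no contact force, so it is in the slot.

Emit:
jog_arm(rows=[[1,0,-0.003,0,0,0,0],[1,0,-0.003,0,0,0,0],[1,0,-0.003,0,0,0,0],[1,0,0,0,0,0,0],[1,0,0,0,0,0,0],[1,0,0,0,0,0,0],[1,0,0,0,0,0,0]])

```text
time_s: 28.15
tool_pos: [0.6417, -0.1011, 0.2554]
tool_rot: [180.0, -0.0, 19.0]
force: [0.9, -0.9, -0.7]
grip_width: 0.0221
```

```bash
python3 - <<'E'
from h import *
tip()
# rotate about fulcrum F: blade bottom (after lowering 1mm) at tin edge clamp y=-35 
o=status.get_obs();T0=rot(o['tool_rot'])
q=np.array([.5951,.0357,0]);A=R.from_euler('z',19,degrees=True).as_matrix()
F=q+A@np.array([0,-.035,.083])
dz=0
start=(o['tool_pos'],T0)
step=2.0;tot=24
# tilt so tip goes up: about clamp +x positive rotation sends +y to +z
ax=A[:,0]
P=o['tool_pos'].copy();Tc=T0
for i in range(3):
    Rs=R.from_rotvec(ax*step,degrees=True).as_matrix()
    Pn=F+Rs@(P-F);Tn=Rs@Tc
    print(i,(Tc.T@(Pn-P)).round(5),R.from_matrix(Tc.T@Tn).as_rotvec(degrees=True).round(2)); P,Tc=Pn,Tn
E
```

```text
tip clamp mm [  0.12 -17.94  84.61] rot [ 1.7999e+02 -1.0000e-02  1.9000e+01] F [ 0.6 -1.1 -0.7] M [-0.08  0.06  0.01] 28.15
0 [-0.       0.00595  0.00393] [2. 0. 0.]
1 [-0.       0.00595  0.00393] [2. 0. 0.]
2 [-0.       0.00595  0.00393] [2. 0. 0.]
```

Emit:
jog_arm(rows=[[1,0,0.006,0.0044,2,0,0],[1,0,0.006,0.0044,2,0,0],[1,0,0.006,0.0039,2,0,0],[1,0,0.006,0.0039,2,0,0],[1,0,0.006,0.0039,2,0,0],[1,0,0.006,0.0039,2,0,0],[1,0,0,0,0,0,0]])

```text
time_s: 28.73
tool_pos: [0.6525, -0.1334, 0.2269]
tool_rot: [-167.8, 0.0, 18.9]
force: [0.0, 2.2, 0.1]
grip_width: 0.0218
```

```bash
python3 - <<'E'
from h import *
tip()
E
```

```text
tip clamp mm [ 5.000e-02 -1.881e+01  8.664e+01] rot [-1.6782e+02  5.0000e-02  1.8890e+01] F [0.8 2.1 0.1] M [ 0.1  -0.15 -0.16] 28.7333
```

Emit:
jog_arm(rows=[[1,0,0.006,0.0039,2,0,0],[1,0,0.006,0.0039,2,0,0],[1,0,0.006,0.0039,2,0,0],[1,0,0.006,0.0039,2,0,0],[1,0,0.006,0.0039,2,0,0],[1,0,0,0,0,0,0],[1,0,0,0,0,0,0],[1,0,0,0,0,0,0],[1,0,0,0,0,0,0]])

```text
time_s: 29.48
tool_pos: [0.6604, -0.1549, 0.2012]
tool_rot: [-158.1, -0.0, 19.0]
force: [-0.0, 0.8, -3.1]
grip_width: 0.0218
```

```bash
python3 - <<'E'
from h import *
tip()
v,_=cams.read_camera('side')
cv2.imwrite('pics/v7.png',cv2.resize(v[190:290,290:400,::-1],(660,600),interpolation=2))
E
```

```text
tip clamp mm [  0.21 -20.23  90.03] rot [-1.5807e+02 -2.0000e-02  1.9040e+01] F [ 0.3  0.8 -3.1] M [-0.85 -0.05 -0.12] 29.4833
```

View pics/v7.png

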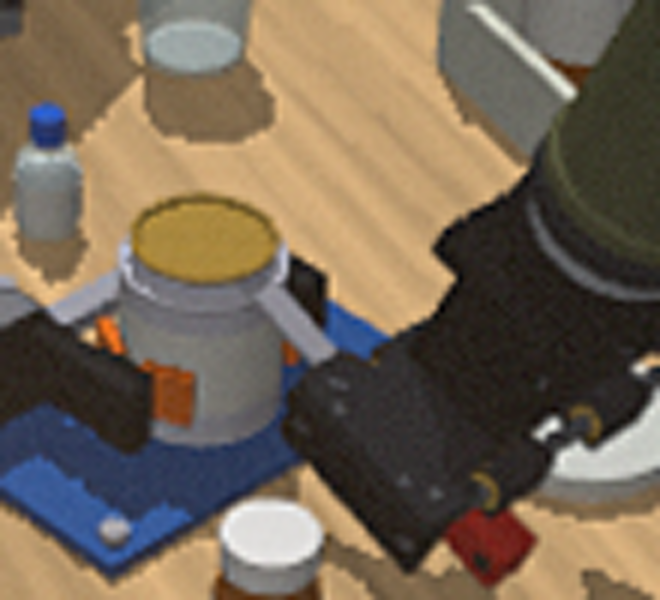

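The blade is levered under the lid and the lid looks raised by about 2 to 4 mm. I'll push slightly deeper and tilt a little more for margin.

Emit:
jog_arm(rows=[[1,0,-0.0015,0,0,0,0],[1,0,-0.002,0,0,0,0],[1,0,0.006,0.0039,2,0,0],[1,0,0.003,0.002,1,0,0],[1,0,0,0,0,0,0],[1,0,0,0,0,0,0],[1,0,0,0,0,0,0],[1,0,0,0,0,0,0]])

```text
time_s: 30.2
tool_pos: [0.6615, -0.1599, 0.194]
tool_rot: [-155.3, -0.1, 18.9]
force: [2.7, -5.5, -3.0]
grip_width: 0.0219
```

```bash
python3 - <<'E'
from h import *
tip()
v,D=cams.read_camera('side');p=cam('side')
cv2.imwrite('pics/v8.png',cv2.resize(v[190:290,290:400,::-1],(660,600),interpolation=2))
# lid shift vs start picture (same camera, tin moved in x slightly): lid by depth
for x in outline_of('side','lid')[:1]:
    c=cloud(p,D,x['pixels']);print(x['conf'],x['box'],np.median(c,0))
E
```

```text
tip clamp mm [  0.3  -20.22  91.68] rot [-1.5532e+02 -7.0000e-02  1.8870e+01] F [ 0.8 -6.1 -3. ] M [-2.3  -0.22 -0.32] 30.2
```

Emit:
jog_arm(rows=[[1,0,-0.009,-0.0059,-3,0,0],[1,0,-0.006,-0.0059,-3,0,0],[1,0,-0.006,-0.0059,-3,0,0],[1,0,-0.009,-0.0059,-3,0,0],[1,0,-0.009,-0.0059,-3,0,0],[1,0,-0.009,-0.0059,-3,0,0],[1,0,-0.009,-0.0059,-3,0,0],[1,0,-0.0085,-0.0059,-3,0,0],[1,0,0,-0.0005,-1,0,0],[1,0,0,0,0,0,0],[1,0,0,0,0,0,0]])

```text
time_s: 31.22
tool_pos: [0.6442, -0.1088, 0.2551]
tool_rot: [-179.9, 0.0, 19.0]
force: [0.2, 1.4, -0.3]
grip_width: 0.0215
```

```bash
python3 - <<'E'
from h import *
tip()
E
```

```text
tip clamp mm [-6.000e-02 -2.563e+01  8.454e+01] rot [-1.7988e+02  1.0000e-02  1.9030e+01] F [ 0.7  1.2 -0.3] M [ 0.41  0.05 -0.04] 31.2167
```

Emit:
jog_arm(rows=[[1,0,0.003,0,0,0,0],[1,0,0.006,0,0,0,0],[1,0,0.01,0,0,0,0],[1,0,0.015,0,0,0,0],[1,0,0.02,0,0,0,0],[1,0,0.01,0,0,0,0],[1,0,0,-0.03,0,0,0],[1,0,0,-0.04,0,0,0],[1,0,0,-0.03,0,0,0],[1,0,0,0,0,0,0],[1,0,0,0,0,0,0]])

```text
time_s: 32.13
tool_pos: [0.6657, -0.1716, 0.3572]
tool_rot: [179.8, -0.2, 18.9]
force: [-1.0, -1.0, -1.2]
grip_width: 0.0218
```

```bash
python3 - <<'E'
from h import *
o=status.get_obs();print(o['tool_pos'],o['tool_rot'])
im=lift()
v,D=cams.read_camera('side');p=cam('side')
a=cv2.imread('pics/side0.png')
cv2.imwrite('pics/v9.png',np.hstack([cv2.resize(x[190:290,295:360],(390,600),interpolation=2) for x in (a,v[:,:,::-1])]))
q=np.array([.5951,.0357,0]);A=R.from_euler('z',19,degrees=True).as_matrix()
for n in ('side','top'):
    if n=='top': v,D=cams.read_camera('top');p=cam('top')
    c=(cloud(p,D)-q)@A;r=np.hypot(c[:,0],c[:,1]-.0015)
    print(n,'lid z',np.median(c[(r<.026)&(c[:,2]>.07)&(c[:,2]<.12),2]),'spare lid ref', [np.median(w[(np.hypot(w[:,0]-.352,w[:,1]+.237)<.02)&(w[:,2]>.05),2]) for w in [cloud(p,D)]])
plan([.5918,-.3963,.36],[180,0,-1.3],n=8)
E
```

```text
[ 0.66565207 -0.17157602  0.35720832] [179.84546294  -0.19395928  18.91203741]
lifter 0.79 6206 tip y -0.12577813602683827
-0.06 658 [ 0.0002 -0.0551  0.1686]
-0.08 1475 [-0.0003 -0.0701  0.1688]
-0.1 1648 [ 0.0002 -0.0903  0.1691]
-0.12 1864 [ 1.000e-04 -1.103e-01  1.694e-01]
-0.14 561 [ 1.000e-04 -1.228e-01  1.696e-01]
tip net [(0.89, array([ 0.0007, -0.1277,  0.1737]))]
side lid z 0.09113616193922591 spare lid ref [np.float64(0.08261038151162209)]
top lid z 0.0930998705621251 spare lid ref [np.float64(0.0850603382000561)]
8
[[0.0,-0.0179,0.0238,-0.0009,-0.01,0.02,2.54],[0.0,-0.0168,0.0246,-0.0009,-0.01,0.02,2.54],[0.0,-0.0157,0.0253,-0.0009,-0.01,0.02,2.54],[0.0,-0.0146,0.026,-0.0009,-0.01,0.02,2.54],[0.0,-0.0134,0.0266,-0.0009,-0.01,0.02,2.54],[0.0,-0.0122,0.0272,-0.0009,-0.01,0.02,2.54],[0.0,-0.011,0.0277,-0.0009,-0.01,0.02,2.54],[0.0,-0.0097,0.0281,-0.0009,-0.01,0.02,2.54]]
```

View pics/v9.png

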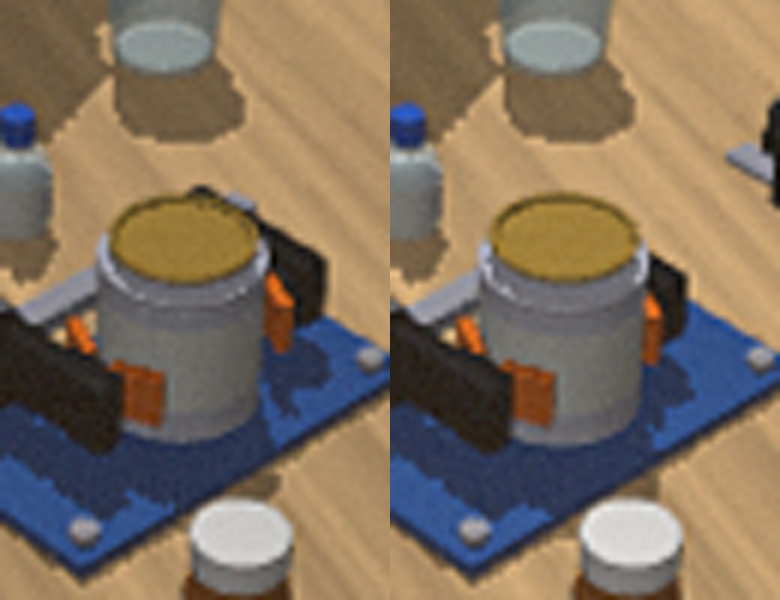

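The side view suggests only a small rise, so I'll measure the lid against the tin's own rim, before and after.

```bash
python3 - <<'E'
from h import *
q=np.array([.5951,.0357,0]);A=R.from_euler('z',19,degrees=True).as_matrix()
for n in ('top','side'):
    Ds=[cams.read_camera(n)[1] for _ in range(3)]
    D=np.median(Ds,0);p=cam(n);c=(cloud(p,D)-q)@A
    t=c[(c[:,2]>.06)&(c[:,2]<.11)&(np.hypot(c[:,0],c[:,1])<.06)]
    h,e=np.histogram(t[:,2]*1000,bins=np.arange(70,104,1));print(n,dict(zip(e[:-1].astype(int).tolist(),h.tolist())))
    lid=t[t[:,2]>.088];print('circle lid',cv2.minEnclosingCircle((lid[:,:2]*1000).astype(np.float32)),lid.mean(0).round(4))
    for nm,xx,yy,rr,lo,hi in (('jar',.5585,-.110,.012,.04,.08),('spare',.350,-.237,.022,.06,.11),):
        w=cloud(p,D);s=w[(np.hypot(w[:,0]-xx,w[:,1]-yy)<rr)&(w[:,2]>lo)&(w[:,2]<hi)];print(nm,len(s),np.median(s[:,2]).round(4))
    j=c[(c[:,0]>-.062)&(c[:,0]<-.05)&(c[:,1]>-.015)&(c[:,1]<.03)&(c[:,2]>.04)&(c[:,2]<.07)];print('fixjaw',np.median(j[:,2]))
    b=c[(c[:,0]>-.09)&(c[:,0]<-.055)&(c[:,1]>.045)&(c[:,1]<.085)&(c[:,2]>.05)&(c[:,2]<.075)];print('housing62',len(b),np.median(b[:,2]))
    b=c[(c[:,0]>-.1)&(c[:,0]<-.07)&(c[:,1]>-.055)&(c[:,1]<.03)&(abs(c[:,2])<.02)];print('plate8',len(b),np.median(b[:,2]))
E
```

```text
top {70: 2, 71: 3, 72: 2, 73: 0, 74: 1, 75: 0, 76: 0, 77: 0, 78: 0, 79: 0, 80: 7, 81: 17, 82: 43, 83: 39, 84: 43, 85: 20, 86: 2, 87: 0, 88: 0, 89: 3, 90: 29, 91: 85, 92: 121, 93: 157, 94: 113, 95: 66, 96: 37, 97: 13, 98: 1, 99: 1, 100: 1, 101: 0, 102: 0}
circle lid ((-0.07275410741567612, -2.7740187644958496), 31.929502487182617) [ 0.0001 -0.0026  0.0936]
jar 87 0.06
spare 282 0.0851
fixjaw 0.05565850756730861
housing62 266 0.06097450453936648
plate8 442 0.009786931430201928
side {70: 8, 71: 12, 72: 9, 73: 9, 74: 10, 75: 6, 76: 4, 77: 7, 78: 9, 79: 15, 80: 26, 81: 51, 82: 42, 83: 10, 84: 5, 85: 0, 86: 0, 87: 0, 88: 2, 89: 10, 90: 78, 91: 105, 92: 65, 93: 34, 94: 11, 95: 3, 96: 0, 97: 0, 98: 0, 99: 0, 100: 0, 101: 0, 102: 0}
circle lid ((0.35827016830444336, -0.07517135888338089), 32.714019775390625) [0.0007 0.     0.0917]
jar 54 0.0578
spare 315 0.0827
fixjaw 0.05340085903242969
housing62 128 0.05932961715556301
plate8 266 0.007958219989399606
```

```bash
python3 - <<'E'
from h import *
a=cv2.imread('pics/v6.png').astype(np.float32);b=cv2.imread('pics/v9.png')[:,390:].astype(np.float32);c=cv2.imread('pics/v7.png').astype(np.float32)
def brass(x):
    return ((x[...,2]-x[...,0])>60)&(x[...,2]>90)
A={'v6':a[:,30:420],'v7':c[:,30:420],'v8':cv2.imread('pics/v8.png').astype(np.float32)[:,30:420],'v9':b,'s0':cv2.imread('pics/v9.png')[:,:390].astype(np.float32)}
for n,x in A.items():
    m=brass(x);m[300:]=0;m[:,:60]=0;m[:,270:]=0
    r,cc=np.nonzero(m);print(n,'lid',m.sum(),r.mean()/6,cc.mean()/6,np.percentile(r,[1,99])/6)
def al(n,box):
    y0,y1,x0,x1=box;g=lambda x:cv2.cvtColor(x.astype(np.uint8),cv2.COLOR_BGR2GRAY).astype(np.float32)
    t=g(A['v6'])[y0:y1,x0:x1];s=g(A[n])[y0-24:y1+24,x0-24:x1+24]
    r=cv2.matchTemplate(s,t,cv2.TM_CCOEFF_NORMED);_,v,_,l=cv2.minMaxLoc(r);print(n,box,v,((np.array(l)-24)/6))
for n in ('v7','v8','v9'):
    al(n,(195,285,100,250)); al(n,(330,440,90,230)); al(n,(300,340,95,240))
# expected px shift of lid per mm
p=cam('side')
def pj(P):
    d=rot(p['attitude']).T@(np.array(P)-p['eye']);return np.array([p['cy']-p['f']*d[1]/-d[2],p['cx']+p['f']*d[0]/-d[2]])
print('px/5mm',pj([.5948,.037,.096])-pj([.5948,.037,.091]))
E
```

```text
v6 lid 36510 28.978535561033507 28.68813110563316 [ 1.16666667 46.66666667]
v7 lid 35973 28.63995681946645 28.66320573763656 [ 1.16666667 45.83333333]
v8 lid 35736 28.505209499291098 28.643697298709053 [ 1.16666667 45.5       ]
v9 lid 35426 28.629043640264214 28.70757823820546 [ 1.16666667 45.66666667]
s0 lid 33802 28.60875589215628 28.39411376052699 [ 1.16666667 46.        ]
v7 (195, 285, 100, 250) 0.9506504535675049 [ 0.         -0.66666667]
v7 (330, 440, 90, 230) 0.9963902831077576 [0. 0.]
v7 (300, 340, 95, 240) 0.7739963531494141 [-0.66666667  0.        ]
v8 (195, 285, 100, 250) 0.9612931609153748 [ 0. -1.]
v8 (330, 440, 90, 230) 0.9951493740081787 [0. 0.]
v8 (300, 340, 95, 240) 0.7794509530067444 [-0.83333333  0.        ]
v9 (195, 285, 100, 250) 0.9474300146102905 [ 0. -1.]
v9 (330, 440, 90, 230) 0.996029794216156 [0. 0.]
v9 (300, 340, 95, 240) 0.9307483434677124 [0. 0.]
px/5mm [-1.6247849  0.0662226]
```

Image matching puts the lid about 3 mm up, with the tin unmoved. Depth suggests less, roughly 0.5 to 1.5 mm. I'll lever once more, deeper, to be safe.

```bash
cat >> h.py <<'E'
TIP=np.array([.0002,-.1266,.1726]);Q=np.array([.5951,.0357,0]);AC=R.from_euler('z',19,degrees=True).as_matrix()
def tgt(tipmm,deg):
    Rm=R.from_rotvec(AC[:,0]*deg,degrees=True).as_matrix()@rot([180,0,19.])
    return Q+AC@(np.array(tipmm)/1000)-Rm@TIP, Rm
def tip2():
    o=status.get_obs();T=rot(o['tool_rot'])
    print('tip2 mm',((o['tool_pos']+T@TIP-Q)@AC*1000).round(2),'rot',o['tool_rot'].round(2),'F',(AC.T@o['force']).round(1),o['time_s'])
E
python3 - <<'E'
from h import *
tip2()
P,Rm=tgt([0,-62,85.3],.9);print(P);plan(P,Rm,n=4)
E
```

```text
tip2 mm [ -0.38 -90.28 182.07] rot [-1.7999e+02  3.0000e-02  1.9020e+01] F [-0.2  0.2 -0.1] 32.6833
[ 0.65719061 -0.14523853  0.25589016]
4
[[0.0,0.0001,-0.0064,0.0247,0.22,0.01,0.0],[0.0,0.0001,-0.0063,0.0247,0.22,0.01,0.0],[0.0,0.0001,-0.0062,0.0247,0.22,0.01,0.0],[0.0,0.0001,-0.0061,0.0248,0.22,0.01,0.0]]
```

Emit:
jog_arm(rows=[[1,0,-0.006,0.025,0.2,0,0],[1,0,-0.006,0.03,0.2,0,0],[1,0,-0.006,0.025,0.2,0,0],[1,0,-0.006,0.014,0.3,0,0],[1,0,0,0.005,0,0,0],[1,0,0,0,0,0,0],[1,0,0,0,0,0,0],[1,0,0,0,0,0,0],[1,0,0,0,0,0,0]])

```text
time_s: 33.43
tool_pos: [0.658, -0.1473, 0.2581]
tool_rot: [-179.2, -0.2, 19.0]
force: [-0.1, 0.3, -0.3]
grip_width: 0.0217
```

```bash
python3 - <<'E'
from h import *
tip2()
P,Rm=tgt([0,-40,85.5],.9);plan(P,Rm,n=4)
E
```

```text
tip2 mm [  0.61 -64.46  87.25] rot [-1.792e+02 -1.600e-01  1.898e+01] F [ 0.1  0.3 -0.3] 33.4333
4
[[0.0,-0.0,-0.006,0.0006,0.02,-0.04,-0.0],[0.0,-0.0,-0.006,0.0006,0.02,-0.04,-0.0],[0.0,-0.0,-0.006,0.0006,0.02,-0.04,-0.0],[0.0,-0.0,-0.006,0.0006,0.02,-0.04,-0.0]]
```

Emit:
jog_arm(rows=[[1,0,-0.006,0,0,0,0],[1,0,-0.006,0.0005,0,0,0],[1,0,-0.006,0.0005,0,0,0],[1,0,-0.006,0,0,0,0],[1,0,0,0,0,0,0],[1,0,0,0,0,0,0],[1,0,0,0,0,0,0],[1,0,0,0,0,0,0]])

```text
time_s: 34.1
tool_pos: [0.6495, -0.1241, 0.2556]
tool_rot: [-179.1, -0.0, 19.0]
force: [-0.5, -0.5, -1.8]
grip_width: 0.0216
```

```bash
python3 - <<'E'
from h import *
tip2()
E
```

```text
tip2 mm [ -0.34 -39.55  84.95] rot [-1.7912e+02 -1.0000e-02  1.8990e+01] F [-0.6 -0.3 -1.8] 34.1
```

Emit:
jog_arm(rows=[[1,0,-0.004,0,0,0,0],[1,0,-0.004,0,0,0,0],[1,0,-0.004,0,0,0,0],[1,0,-0.004,0,0,0,0],[1,0,-0.004,0,0,0,0],[1,0,-0.0025,0,0,0,0],[1,0,0,0,0,0,0],[1,0,0,0,0,0,0],[1,0,0,0,0,0,0]])

```text
time_s: 34.85
tool_pos: [0.6422, -0.1026, 0.2559]
tool_rot: [-179.1, -0.0, 19.0]
force: [0.0, -0.6, -1.0]
grip_width: 0.0218
```

```bash
python3 - <<'E'
from h import *
tip2()
# tilt by 24 about fulcrum (y -35, z 82 bottom), keeping the tip at y>=-18.5
for d in (.9,12,24.9):
    s=18.5; th=np.radians(d-.9)
    # tip centre: along blade s from edge, blade bottom on the edge
    tipz=81.5+1.5*np.cos(th)+s*np.sin(th); tipy=-35-1.5*np.sin(th)+s*np.cos(th)
    P,Rm=tgt([0,tipy,tipz],d); print(d,tipy,tipz,P)
    if d==.9: prev=(P,Rm);continue
    plan(P,Rm,n=int(round(d/2.4))-(0 if d<13 else 5),start=prev);prev=(P,Rm)
E
```

```text
tip2 mm [ -0.3  -16.88  85.32] rot [-1.7911e+02 -1.0000e-02  1.9010e+01] F [-0.2 -0.5 -1. ] 34.85
0.9 -16.5 83.0 [ 0.64237726 -0.10221743  0.25359016]
12 -17.134868665932327 86.53359537671766 [ 0.6524889  -0.13158377  0.22904025]
5
[[0.0,0.0,0.0063,0.0048,2.22,0.0,-0.0],[0.0,0.0,0.0065,0.0046,2.22,0.0,-0.0],[0.0,0.0,0.0066,0.0043,2.22,0.0,-0.0],[0.0,0.0,0.0068,0.0041,2.22,0.0,-0.0],[0.0,0.0,0.007,0.0038,2.22,0.0,-0.0]]
24.9 -18.70951399822558 90.39494608336621 [ 0.66204698 -0.15934245  0.19364761]
5
[[0.0,0.0,0.0072,0.0057,2.58,-0.0,0.0],[0.0,0.0,0.0075,0.0054,2.58,-0.0,0.0],[0.0,0.0,0.0077,0.005,2.58,-0.0,0.0],[0.0,0.0,0.0079,0.0047,2.58,-0.0,0.0],[0.0,0.0,0.0081,0.0043,2.58,-0.0,0.0]]
```

Emit:
jog_arm(rows=[[1,0,0.0066,0.0053,2.2,0,0],[1,0,0.0066,0.0053,2.2,0,0],[1,0,0.0066,0.0043,2.2,0,0],[1,0,0.0066,0.0043,2.2,0,0],[1,0,0.0066,0.0043,2.2,0,0],[1,0,0.0066,0.0043,2.2,0,0],[1,0,0.0066,0.0043,2.2,0,0],[1,0,0.0066,0.0043,2.2,0,0],[1,0,0.0066,0.0043,2.2,0,0],[1,0,0.0066,0.0043,2.2,0,0],[1,0,0.0066,0.0043,2.2,0,0],[1,0,0,0,0,0,0]])

```text
time_s: 35.85
tool_pos: [0.6617, -0.1609, 0.1916]
tool_rot: [-154.7, 0.1, 18.9]
force: [0.6, 1.3, 1.9]
grip_width: 0.0216
```

Emit:
jog_arm(rows=[[1,0,0,0,0,0,0],[1,0,0,0,0,0,0],[1,0,0,0,0,0,0]])

```text
time_s: 36.1
tool_pos: [0.6621, -0.1603, 0.1934]
tool_rot: [-155.1, -0.0, 19.0]
force: [0.1, -1.8, -1.8]
grip_width: 0.0217
```

```bash
cat >> h.py <<'E'
def lidshift():
    g=lambda x:cv2.cvtColor(x.astype(np.uint8),cv2.COLOR_BGR2GRAY).astype(np.float32)
    v,_=cams.read_camera('side');new=g(cv2.resize(v[190:290,290:400,::-1],(660,600),interpolation=2))
    old=g(cv2.imread('pics/v6.png'))
    for nm,(y0,y1,x0,x1) in dict(lid=(195,285,130,280),label=(330,440,120,260)).items():
        r=cv2.matchTemplate(new[y0-36:y1+36,x0-36:x1+36],old[y0:y1,x0:x1],cv2.TM_CCOEFF_NORMED);_,c,_,l=cv2.minMaxLoc(r)
        print(nm,round(c,3),(np.array(l)-36)/6,'rise mm',-(l[1]-36)/6/.325)
E
python3 - <<'E'
from h import *
tip2();lidshift()
E
```

```text
tip2 mm [ -0.29 -19.54  90.27] rot [-1.5508e+02 -2.0000e-02  1.9030e+01] F [-0.5 -1.7 -1.8] 36.1
lid 0.954 [ 0. -1.] rise mm 3.0769230769230766
label 0.996 [0. 0.] rise mm 0.0
```

Emit:
jog_arm(rows=[[1,0,-0.001,0,0,0,0],[1,0,-0.0015,0,0,0,0],[1,0,0.0066,0.0048,2,0,0],[1,0,0,0,0,0,0],[1,0,0,0,0,0,0],[1,0,0,0,0,0,0],[1,0,0,0,0,0,0]])

```text
time_s: 36.73
tool_pos: [0.6627, -0.1633, 0.1876]
tool_rot: [-153.2, -0.0, 18.9]
force: [2.3, -5.6, -1.7]
grip_width: 0.0218
```

```bash
python3 - <<'E'
from h import *
tip2();lidshift()
E
```

```text
tip2 mm [ -0.25 -19.32  90.68] rot [-1.5318e+02 -5.0000e-02  1.8910e+01] F [ 0.4 -6.1 -1.7] 36.7333
lid 0.952 [ 0.         -1.16666667] rise mm 3.58974358974359
label 0.996 [0. 0.] rise mm 0.0
```

The lid is about 3.6 mm up by image and 4 to 5 mm by kinematics. I'll level the lifter and withdraw.

Emit:
jog_arm(rows=[[1,0,-0.0066,-0.0043,-2.2,0,0],[1,0,-0.0035,-0.0059,-3,0,0],[1,0,-0.0045,-0.0059,-3,0,0],[1,0,-0.007,-0.0059,-3,0,0],[1,0,-0.009,-0.0059,-3,0,0],[1,0,-0.009,-0.0059,-3,0,0],[1,0,-0.009,-0.0059,-3,0,0],[1,0,-0.009,-0.0059,-3,0,0],[1,0,-0.0075,-0.005,-2.5,0,0],[1,0,0,-0.001,0,0,0],[1,0,0,0,0,0,0],[1,0,0,0,0,0,0]])

```text
time_s: 37.78
tool_pos: [0.6464, -0.1148, 0.2523]
tool_rot: [-178.5, 0.0, 19.0]
force: [0.4, 1.3, 1.0]
grip_width: 0.0217
```

```bash
python3 - <<'E'
from h import *
tip2()
E
```

```text
tip2 mm [ -0.39 -27.83  83.15] rot [-1.7847e+02  1.0000e-02  1.9020e+01] F [0.8 1.1 1. ] 37.7833
```

Now I'll withdraw and rise, then go back to where the lifter lay.

Emit:
jog_arm(rows=[[1,0,0.004,-0.0005,0,0,0],[1,0,0.008,-0.0005,0,0,0],[1,0,0.012,0,0,0,0],[1,0,0.018,0,0,0,0],[1,0,0.02,0,0,0,0],[1,0,0,-0.03,-0.5,0,0],[1,0,0,-0.04,-0.5,0,0],[1,0,0,-0.04,0,0,0],[1,0,0,0,0,0,0],[1,0,0,0,0,0,0]])

```text
time_s: 38.62
tool_pos: [0.6678, -0.1784, 0.3649]
tool_rot: [-179.8, -0.3, 18.9]
force: [-0.0, 0.8, -1.1]
grip_width: 0.0215
```

```bash
python3 - <<'E'
from h import *
lidshift(); lift()
o=status.get_obs();print(o['tool_pos'],o['tool_rot'],o['time_s'])
plan([.5918,-.3963,.36],[180,0,-1.3],n=8)
E
```

```text
lid 0.945 [ 0.         -1.16666667] rise mm 3.58974358974359
label 0.995 [0. 0.] rise mm 0.0
lifter 0.88 6108 tip y -0.12597602286977347
-0.06 646 [-0.0003 -0.0551  0.1688]
-0.08 1470 [-0.0002 -0.07    0.169 ]
-0.1 1633 [ 0.0002 -0.0903  0.1692]
-0.12 1837 [-0.0002 -0.1103  0.1696]
-0.14 522 [ 0.0002 -0.1228  0.1698]
tip net [(0.73, array([-0.0007, -0.1272,  0.1747]))]
[ 0.66683493 -0.17587392  0.35957662] [-1.79514843e+02  1.77187597e-01  1.89615779e+01] 38.8167
8
[[0.0,-0.0178,0.023,-0.0002,-0.06,0.03,2.53],[0.0,-0.0168,0.0238,-0.0002,-0.06,0.03,2.53],[0.0,-0.0157,0.0245,-0.0002,-0.06,0.03,2.53],[0.0,-0.0146,0.0252,-0.0001,-0.06,0.03,2.53],[0.0,-0.0135,0.0258,-0.0001,-0.06,0.03,2.53],[0.0,-0.0123,0.0264,-0.0001,-0.06,0.03,2.53],[0.0,-0.0112,0.0269,-0.0001,-0.06,0.03,2.53],[0.0,-0.01,0.0273,-0.0001,-0.06,0.03,2.53]]
```

Emit:
jog_arm(rows=[[1,-0.018,0.023,0,0,0,2.5],[1,-0.017,0.024,0,0,0,2.5],[1,-0.016,0.0245,0,0,0,2.5],[1,-0.0145,0.025,0,0,0,2.5],[1,-0.0135,0.026,0,0,0,2.5],[1,-0.012,0.0265,0,0,0,2.6],[1,-0.011,0.027,0,0,0,2.6],[1,-0.01,0.027,0,0,0,2.6],[1,0,0,0.02,0,0,0],[1,0,0,0.03,0,0,0],[1,0,0,0,0,0,0],[1,0,0,0,0,0,0]])

```text
time_s: 39.82
tool_pos: [0.5923, -0.3949, 0.3073]
tool_rot: [-179.4, 0.4, -1.3]
force: [-0.2, 0.6, -0.4]
grip_width: 0.0219
```

Emit:
jog_arm(rows=[[1,0,0,0.03,0,0,0],[1,0,0,0.04,0,0,0],[1,0,0,0.03,0,0,0],[1,0,0,0.01,0,0,0],[1,0,0,0,0,0,0],[1,0,0,0,0,0,0],[1,0,0,0,0,0,0],[1,0,0,0,0,0,0]])

```text
time_s: 40.48
tool_pos: [0.5933, -0.3961, 0.2036]
tool_rot: [-179.8, -0.1, -1.3]
force: [0.2, 0.4, -1.0]
grip_width: 0.0215
```

Emit:
jog_arm(rows=[[1,0,0,0.006,0,0,0],[1,0,0,0.006,0,0,0],[1,0,0,0.003,0,0,0],[1,0,0,0.002,0,0,0],[1,0,0,0,0,0,0],[1,0,0,0,0,0,0],[1,0,0,0,0,0,0]])

```text
time_s: 41.07
tool_pos: [0.5924, -0.3951, 0.1834]
tool_rot: [-179.6, 0.1, -1.3]
force: [0.3, 0.4, -1.6]
grip_width: 0.0212
```

Emit:
jog_arm(rows=[[0.5,0,0,0,0,0,0],[0,0,0,0,0,0,0],[0,0,0,0,0,0,0],[0,0,0,0,0,0,0],[0,0,0,0,0,0,0],[0,0,0,0,0,0,0],[0,0,0,0,0,0,0],[0,0,0,0,0,0,0],[0,0,0,0,0,0,0],[0,0,0,0,0,0,0]])

```text
time_s: 41.9
tool_pos: [0.5924, -0.3951, 0.1835]
tool_rot: [-179.6, 0.1, -1.3]
force: [0.6, -0.5, -0.7]
grip_width: 0.0805
```

Emit:
jog_arm(rows=[[0,0,0,-0.01,0,0,0],[0,0,0,-0.02,0,0,0],[0,0,0,-0.03,0,0,0],[0,0,0,-0.04,0,0,0],[0,0,0,-0.04,0,0,0],[0,0,0,-0.04,0,0,0],[0,0,0,-0.03,0,0,0],[0,0,0,0,0,0,0],[0,0,0,0,0,0,0]])

```text
time_s: 42.65
tool_pos: [0.5927, -0.3972, 0.3971]
tool_rot: [-179.8, -0.1, -1.3]
force: [-0.1, -0.5, -0.6]
grip_width: 0.0872
```

```bash
python3 - <<'E'
from h import *
lidshift()
o=status.get_obs();print(o['tool_pos'],o['force'],o['grip_width'],o['time_s'])
im,D=cams.read_camera('wrist');p=cam('wrist')
for x in outline_of('wrist','lifter')[:1]:
    k=cloud(p,D,x['pixels']);k=k[k[:,2]>.006];print('lifter',x['conf'],np.percentile(k,[1,99],axis=0).round(4))
v,_=cams.read_camera('side');t,_=cams.read_camera('top')
cv2.imwrite('pics/end.png',np.hstack([cv2.resize(v[150:450,190:490,::-1],(400,400)),cv2.resize(t[140:380,180:420,::-1],(400,400))]))
E
```

```text
lid 0.947 [ 0.         -1.16666667] rise mm 3.58974358974359
label 0.996 [0. 0.] rise mm 0.0
[ 0.5926517  -0.39659574  0.39460422] [-0.38907757  0.09963404 -0.78152143] 0.08654788721916325 42.7
lifter 0.79 [[ 0.5809 -0.4349  0.012 ]
 [ 0.6027 -0.2693  0.0252]]
```

View pics/end.png

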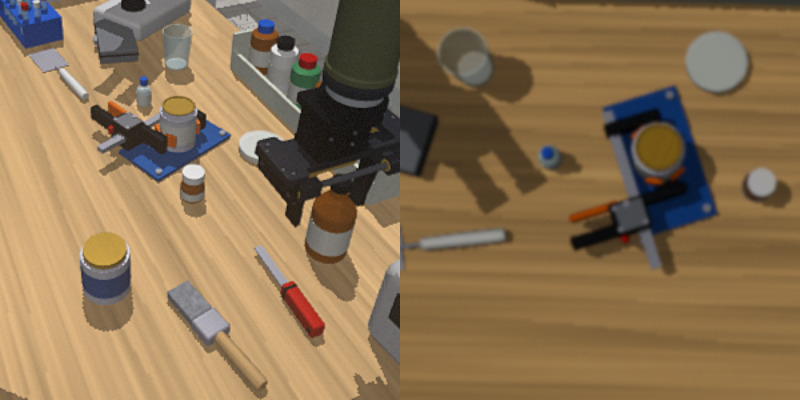

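Everything is in place. I have time for a like-for-like depth check of the lid from the earlier wrist viewpoint.

Emit:
jog_arm(rows=[[0,-0.005,-0.039,0,0,0,-1.7],[0,-0.005,-0.039,0,0,0,-1.7],[0,-0.004,-0.039,-0.001,0,0,-1.7],[0,-0.003,-0.039,-0.001,0,0,-1.7],[0,-0.002,-0.039,-0.001,0,0,-1.7],[0,0,-0.039,-0.001,0,0,-1.7],[0,0,-0.039,-0.001,0,0,-1.7],[0,0,-0.039,-0.001,0,0,-1.7],[0,0.002,-0.039,-0.001,0,0,-1.7],[0,0.003,-0.039,-0.001,0,0,-1.7],[0,0.004,-0.039,-0.001,0,0,-1.7],[0,0.005,-0.039,0,0,0,-1.6]])

```text
time_s: 43.9
tool_pos: [0.5211, 0.0695, 0.4052]
tool_rot: [-179.6, 0.0, 19.1]
force: [0.8, 0.1, -0.0]
grip_width: 0.0871
```

Emit:
jog_arm(rows=[[0,0,-0.03,0,0,0,0],[0,0,0,0,0,0,0],[0,0,0,0,0,0,0],[0,0,0,0,0,0,0]])

```text
time_s: 44.23
tool_pos: [0.5123, 0.0954, 0.4053]
tool_rot: [-179.6, 0.1, 19.0]
force: [-0.5, -0.5, -0.7]
grip_width: 0.0872
```

```bash
python3 - <<'E'
from h import *
o=status.get_obs();print(o['tool_pos'],o['tool_rot'],o['time_s'])
im,D=cams.read_camera('wrist');p=cam('wrist')
for x in outline_of('wrist','lid')[:1]:
    c=cloud(p,D,x['pixels']);print('lid',x['conf'],x['pixels'].sum(),np.median(c,0),np.percentile(c,[2,98],axis=0)[:,2])
for x in outline_of('wrist','trigger_pad')[:1]:
    c=cloud(p,D,x['pixels']);k=(c-Q)@AC;print('trig',x['conf'],np.median(k,0))
    t=k[k[:,2]>.048];print('trig slope',np.polyfit(t[:,1],t[:,0],1))
h=np.array([0,-.0015,0])
c=(cloud(p,D)-Q)@AC
b=c[(c[:,0]>-.09)&(c[:,0]<-.055)&(c[:,1]>.045)&(c[:,1]<.085)&(c[:,2]>.05)&(c[:,2]<.075)];print('housing62',len(b),np.median(b[:,2]))
E
```

```text
[0.51228961 0.09535993 0.40534011] [-1.79646999e+02  6.81497969e-02  1.89876946e+01] 44.2333
lid 0.83 1645 [0.58732024 0.04442019 0.09378972] [0.09229385 0.09673887]
trig 0.66 [-0.05155118  0.11750829  0.05369137]
trig slope [-0.02127125 -0.0492867 ]
housing62 1286 0.060986472393939756
```

The same view now reads the lid at 93.8 mm against 90.0 mm when seated, a rise of about 3.8 mm that agrees with the side camera. The trigger is released with a slope of about 0.02.

```bash
python3 -c "
from h import *
print(env.sign_off())"
```

```text
the job is handed in; nothing more can be done
None
```

The job is handed in at about 44 s of the 72 s allowed; sign-off gave no verdict. The lid is up about 3.6–3.8 mm, the tin stands upright in the tightened clamp, and the lifter lies flat where it started.

- **Clamping:** I squeezed the trigger seven times at 22–25 N and let it go fully after each, except the first time, when I opened wider before the next squeeze. The last squeeze stalled early. A camera measurement puts the jaw at about -6 to -7 mm, well past the firm point of -3.5 mm. I estimated the grip from that position and did not measure its force. The trigger reads as released.
- **Levering:** The blade went into the slot without contact force. I levered twice, the second time deeper, tilting the lifter to about 25–27°.
- **Lid height:** The last side-camera match gives a rise of 3.6 mm with the tin unmoved. The wrist depth check from nearly the same spot gives 3.8 mm. After the first levering, the top and side depth readings had suggested only 0.5–1.5 mm, against about 3 mm from the images, so I levered again.
- **Other checks:** In the last picture the other things on the bench look undisturbed. The lifter slipped by about 1° in the grip while levering. The arm stands clear of everything.

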